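Set out the bedside things for the night

TASK

Set the bedside out for the night. Lay the red pocket notebook squarely in the middle of the big tan book and the green glasses case squarely in the middle of the notebook, both with their length along the book's; stand the glass tumbler in the middle of the round cork coaster, and the small amber drops bottle on the pale board exactly midway between the coaster and the alarm clock. Keep the tumbler and the bottle upright throughout, and leave the clock and the white cream jar where they stand.

Things in the scene. Friction and masses are not known exactly. Their poses are not given: they have to be found in the camera images.
- notebook: Loose red-covered pocket notebook lying flat, 64 (x) x 108 (y, its length) x 14 mm thick; about 0.09 kg. Origin: centre of its underside, z up. Starts in the near row of five separate things (near the robot, in any order), its length within 0.3 rad of world y.
- case: Loose closed hard glasses case, green with a dark seam, flat top and bottom, 52 (x) x 140 (y, its length) x 36 mm high; about 0.12 kg. Origin: centre of its underside, z up. Starts in the near row, its length within 0.3 rad of world y.
- tumbler: Loose empty greenish drinking glass, open at the top, standing upright, round, rim diameter 66 mm and slightly narrower below, 92 mm high; about 0.2 kg. Origin: centre of its underside, z up. Starts in the near row.
- drops: Loose small amber medicine bottle with white label and black cap, standing upright: round body 38 mm in diameter up to 48 mm height, cap 27 mm in diameter, 82 mm high in all; about 0.08 kg. Origin: centre of its underside, z up. Starts in the near row.
- jar: White round cream jar with white lid, loose, 56 mm in diameter and 45 mm high, not part of the job: leave it where it stands. Origin: centre of its underside. Starts in the near row, neighbours' centres about 180 mm apart.
- book: Large closed tan hardback lying flat and fixed to the table, 128 (x) x 192 (y, its length) x 26 mm thick. Origin: centre of its underside, so its top is 26 mm above. In the far row, left or right; its length within 0.2 rad of world y.
- board: Thin pale wooden board fixed to the table, 110 (x) x 330 (y, its length) x 8 mm thick. Origin: centre of its underside. In the far row on the side where the book is not. The coaster lies near one end and the clock near the other, each centred 120 mm from the board's middle on its long centre line, so their midpoint is the board's centre.
- coaster: Round cork coaster fixed on the board, 94 mm in diameter, 6 mm thick. Origin: centre of its underside, on the board's top; its own top is 14 mm above the table.
- clock: Loose blue box-shaped alarm clock standing on the board, 45 (x) x 90 (y) x 84 mm high, white dial on the -x side towards the robot; 0.35 kg; leave it where it stands. Origin: centre of its underside.

How it is judged (in metres and radians):
At the end, for the whole second after the job is handed in: Notebook flat on the book, case flat on the notebook: each centred within 15 mm in x and y of what it lies on, parallel within 0.2 rad. Upright within 0.1 rad: tumbler on the coaster within 13 mm of its centre, drops on the board within 15 mm of its centre. All at rest (x of notebook in the frame of book between -0.015 and 0.015 m and y of notebook in the frame of book between -0.015 and 0.015 m and z of notebook in the frame of book between 0.021 and 0.032 m and angle between the y axis of notebook and the y axis of book, either way round below 0.2 rad and angle between each of notebook, case, tumbler, drops's own z axis and vertical below 0.1 rad and x of case in the frame of notebook between -0.015 and 0.015 m and y of case in the frame of notebook between -0.015 and 0.015 m and z of case in the frame of notebook between 0.009 and 0.02 m and angle between the y axis of case and the y axis of notebook, either way round below 0.2 rad and horizontal distance between tumbler and coaster below 0.013 m and z of tumbler in the frame of coaster below 0.012 m and horizontal distance between drops and board below 0.015 m and z of drops in the frame of board below 0.014 m and linear speed of each of notebook, case, tumbler, drops below 0.02 m/s and angular speed of each of notebook, case, tumbler, drops below 0.2 rad/s); the robot touches nothing.
It fails at once if the tumbler or the drops bottle is tipped by more than 0.6 rad (angle between any of tumbler, drops's own z axis and vertical above 0.6 rad).
It fails at once if the clock or the cream jar is moved by more than 15 mm (distance of any of clock, jar from where it was at the start of the episode above 0.015 m).
It also fails if it takes over 109 s, if anything falls off the work surface, if the arm or the gripper's body presses on something with over 40 N, if the wrist force passes 120 N, or if a joint passes its speed limit or range.

ROBOT

A 6-joint arm with a two-finger parallel gripper is mounted at the origin on the work surface. World frame = base frame: x ahead of the robot, y to its left, z up, the work surface at z = 0. Lengths are in m, angles in degrees, forces in N, time in s.
With the tool pointing down it reaches from about 0.4 to 0.825 m from the base axis. Payload 7 kg.
Tool frame: the origin (TCP) lies midway between the tips of the shut fingers; the grasp point (between the pads) lies 19 mm behind it; z points along the fingers, y is the line along which they close (so a half turn about z gives the same grasp; the last joint's range is limited). The gripper opens to 88 mm and grips with 3 to 60 N. Pads are 19 mm wide; open, the fingers measure 130 mm over their backs; the gripper's body (78 mm by 193 mm) begins 47 mm behind the grasp point.
Start: joints at [84.231, 20.546, 0.682, 0, -70.136, -16.507], TCP at [0.256, 0.625, 0.191] pointing down, gripper open.
Joint ranges: [-176.03, 176.03], [-82.01, 121.73], [-58.28, 71.71], [-173.87, 95.51], [-174.79, -0.11], [-173.66, 173.66]. Speed limits (degrees/s): [136.94, 136.94, 172.46, 180, 180, 180].

INTERFACE

Orientations are given as [roll, pitch, yaw] about the fixed x, y, z axes, in that order (R = Rz(yaw) Ry(pitch) Rx(roll)).
In Python, from plant import ctrl gives the robot as it stands. The module is installed in compiled form; this text tells all that it offers.
- The arm moves only by the tool send_rows, never from a script. Its argument "plan" is a list that holds one entry, the list of rows, each a list of 6 numbers: the shift along the tool's x, y, z in cm, then the turn, a rotation vector about the tool's x, y, z in degrees. A call has 1 to 8 rows; each row is the pose to reach, as a shift and turn from the pose commanded when the call began, along the tool's axes at that moment; what a row does not reach only later rows make up. A row lasts 1/12 s, in which the tool goes at most 41.7 mm and 7.16 degrees, less where a joint would pass 70% of its speed; a pose out of reach is approached as far as the arm can. A call with a gripper value outside its range is refused whole. "fingers" is the opening, from 0 (shut) to 1 (fully open), set as the call begins (left out, the last holds). The fingers move at their own pace and stop on an object; the grip force is fixed at half the most. Time passes only in rows, so rows that repeat a pose let the fingers close. It gives the time, the measured TCP pose, the force, the opening and the grip force at its end, in the units of the state.
- ctrl.get_obs(): the state, without advancing time (a new reading comes with each control period).
- ctrl.snapshot(name): name is "side" or "top" or "wrist"; returns a dict with "img" (480x640x3 uint8, red, green, blue), "K" (3x3 intrinsics, pixels), "pose" (4x4, takes a point from camera to world coordinates). Camera axes: x right, y down, z forward; pixel columns grow to the right and rows downward; lengths in m; the calibration is good to about 2 mm. A picture is of the moment at which its call begins. There is no depth.
- ctrl.close_job(): hands the job in; it is judged then, once.
The state is a dict: "clock": time; "joint_pos": joint angles; "qvel": joint speeds; "tau": joint torques, N m; "tool_pos": TCP position; "orientation": TCP orientation; "force": force on the tool from outside, world axes, zero at the start; "moment": the same for the moment, N m; "opening": finger opening in m; "gripper_force": force on a finger pad.
Only numpy, scipy, OpenCV 4.12 (cv2) and the standard library are available. Lean on these libraries where they do the work, as an engineer would, in place of code of your own. Each camera call takes 0.05 s, during which the arm holds its last target. There are 200 camera calls.

## Working session

There is one attempt and no reset: what is moved stays moved. The work goes in short steps, Python scripts to look and compute and a tool call to move; the robot and the scene stay as the last step left them, time stands still between calls to the robot, and variables do not carry over. Pictures are saved under pics/ and viewed, at most 14 in all, crops included, and the job is handed in when it is done.

Besides the shell and the picture viewer there is one more tool, called after "Emit:" as name(argument=value, ...), one argument or row to a line, values as JSON. send_rows: Moves the arm, as the interface text tells. Its arguments: {"type":"object","properties":{"plan":{"type":"array","items":{"type":"array","items":{"type":"array","items":{"type":"number"}}}},"fingers":{"type":"number"}},"required":["plan"]}

```bash
mkdir -p pics; cat > h.py <<'E'
import numpy as np, cv2
from plant import ctrl
def snap(n,f=None):
    s=ctrl.snapshot(n)
    if f: cv2.imwrite(f'pics/{f}.png',s['img'][:,:,::-1])
    np.savez(f'{n}.npz',**s); return s
def ray(s,uv,z):
    K=np.array(s['K']);P=np.array(s['pose']);d=P[:3,:3]@np.linalg.inv(K)@np.array([uv[0],uv[1],1.]);o=P[:3,3]
    return o+d*(z-o[2])/d[2]
def proj(s,p):
    P=np.linalg.inv(np.array(s['pose']));q=np.array(s['K'])@(P[:3,:3]@np.array(p)+P[:3,3]);return q[:2]/q[2]
E
python3 - <<'E'
from h import *
o=ctrl.get_obs();print(o)
for n in ['top','side']:
    s=snap(n,n+'0');print(s['K'],np.round(s['pose'],3))
E
```

```text
{'clock': 0.0, 'joint_pos': array([ 8.42320650e+01,  2.05913843e+01,  6.35691713e-01, -1.87560289e-02,
       -7.01360525e+01, -1.65081269e+01]), 'qvel': array([ 0.04376853, -0.02895254, -0.08299859,  0.01493927, -0.13788227,
        0.10119444]), 'tau': array([-2.07930789e-03, -5.82718277e+01,  2.93066365e+01,  6.99753195e+00,
        7.07507323e-03, -1.52584389e-04]), 'tool_pos': array([0.25569144, 0.62412601, 0.18974217]), 'orientation': array([ 1.79907026e+02, -9.16662113e-03, -2.22824417e+01]), 'force': array([ 0.188074  , -0.34894427,  0.4319793 ]), 'moment': array([ 0.01768896,  0.02792   , -0.02355236]), 'gripper_force': 0.0, 'opening': 0.0878849775819135}
[[557.64190957   0.         313.6771937 ]
 [  0.         557.64190957 237.29236435]
 [  0.           0.           1.        ]] [[ 0.024 -0.978  0.205  0.28 ]
 [-1.    -0.024  0.005 -0.01 ]
 [ 0.    -0.205 -0.979  1.188]
 [ 0.     0.     0.     1.   ]]
[[579.51186139   0.         326.29769756]
 [  0.         579.51186139 245.83884697]
 [  0.           0.           1.        ]] [[ 0.937 -0.269  0.225  0.261]
 [-0.351 -0.716  0.604 -0.717]
 [-0.001 -0.644 -0.765  0.947]
 [ 0.     0.     0.     1.   ]]
```

View pics/top0.png

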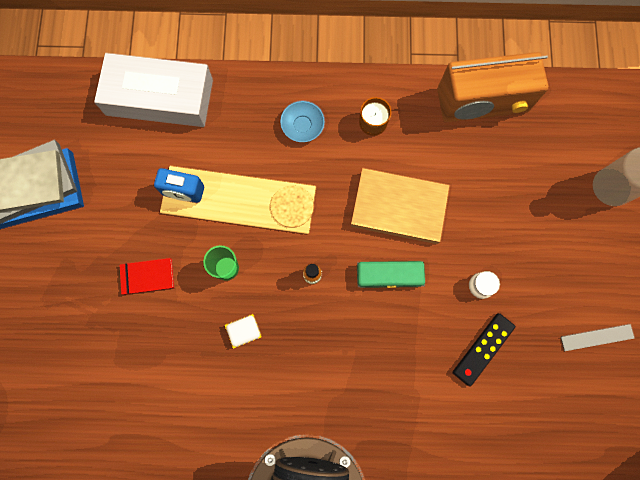

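View pics/side0.png

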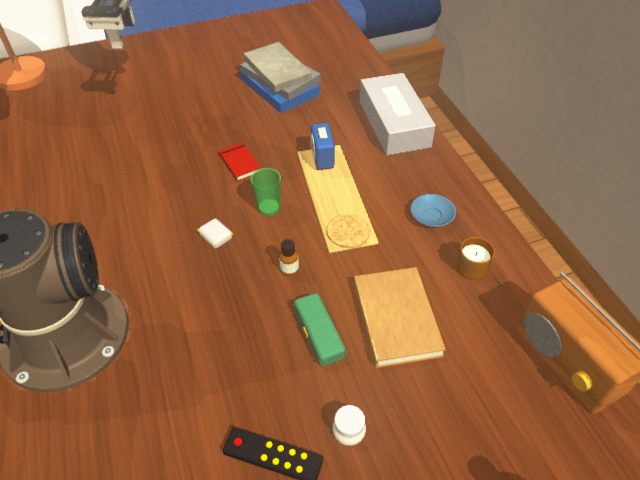

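Top view: the notebook is at (146,276), tumbler (221,263), drops (312,273), case (391,273), jar (484,285), clock (178,185), coaster (292,206) and book (400,205). The side view shows the same things unoccluded.

```bash
python3 - <<'E'
from h import *
S={n:dict(np.load(n+'.npz')) for n in ['top','side']}
roi={'top':{'notebook':(110,250,185,305),'tumbler':(195,240,245,290),'drops':(295,258,328,290),'case':(345,250,435,300),'book':(340,160,460,250),'board':(150,160,325,240)},
'side':{'notebook':(210,135,270,185),'tumbler':(245,160,290,220),'drops':(275,235,305,280),'case':(285,285,355,370),'book':(345,260,450,370),'board':(290,140,385,255)}}
for n,R in roi.items():
  for k,(a,b,c,d) in R.items():
    im=S[n]['img'][b:d,a:c]; h,s,v=[x.astype(int) for x in cv2.split(cv2.cvtColor(im,cv2.COLOR_RGB2HSV))]
    if k=='notebook': m=((h<4)|(h>176))&(s>225)&(v>120)
    elif k in('case','tumbler'): m=(h>40)&(h<90)&(s>90)&(v>40)
    elif k=='drops': m=(v<45)
    else: m=(h>14)&(h<32)&(s>60)&(v>130)
    m=cv2.morphologyEx(m.astype(np.uint8),cv2.MORPH_OPEN,np.ones((3,3)))
    cs,_=cv2.findContours(m,0,1)
    if not cs: print(n,k,'none');continue
    ct=max(cs,key=cv2.contourArea)+[[a,b]]
    r=cv2.minAreaRect(ct); q=cv2.approxPolyDP(ct,4,True)[:,0]
    print(n,k,cv2.contourArea(ct),np.round(cv2.boxPoints(r)).tolist(),q.tolist())
# enlarged crops montage
t=S['top']['img'];A=cv2.resize(t[155:305,110:510],(800,300),interpolation=2)
s=S['side']['img'];B=cv2.resize(s[130:380,200:460],(312,300));
cv2.imwrite('pics/m1.png',np.vstack([A,np.hstack([B,np.zeros((300,488,3),np.uint8)])])[:,:,::-1])
E
```

```text
top notebook 1212.5 [[125.0, 263.0], [169.0, 258.0], [173.0, 288.0], [129.0, 293.0]] [[169, 259], [128, 264], [129, 292], [171, 287]]
top tumbler 887.5 [[203.0, 246.0], [238.0, 246.0], [238.0, 279.0], [203.0, 279.0]] [[215, 246], [205, 254], [204, 267], [212, 276], [229, 279], [238, 269], [229, 248]]
top drops 27.0 [[310.0, 264.0], [315.0, 264.0], [315.0, 271.0], [310.0, 271.0]] [[310, 264], [313, 271], [315, 265]]
top case 1531.5 [[358.0, 262.0], [424.0, 260.0], [424.0, 285.0], [358.0, 286.0]] [[423, 262], [360, 262], [358, 283], [420, 285]]
top book 4996.5 [[351.0, 224.0], [362.0, 168.0], [451.0, 185.0], [439.0, 242.0]] [[362, 169], [353, 224], [439, 241], [448, 185]]
top board 6073.5 [[159.0, 213.0], [166.0, 164.0], [316.0, 185.0], [309.0, 234.0]] [[169, 166], [196, 174], [204, 191], [198, 203], [163, 196], [162, 213], [308, 233], [314, 185]]
side notebook none
side tumbler 1083.5 [[251.0, 168.0], [280.0, 168.0], [280.0, 215.0], [251.0, 215.0]] [[262, 168], [252, 174], [259, 211], [269, 215], [279, 209], [280, 175]]
side drops none
side case 1591.5 [[293.0, 300.0], [317.0, 289.0], [345.0, 351.0], [321.0, 362.0]] [[296, 299], [320, 358], [342, 353], [318, 296]]
side book 5815.5 [[353.0, 276.0], [422.0, 259.0], [445.0, 350.0], [376.0, 368.0]] [[416, 268], [354, 277], [376, 366], [381, 366], [379, 361], [444, 349]]
side board 4449.0 [[296.0, 152.0], [344.0, 136.0], [378.0, 244.0], [330.0, 259.0]] [[298, 151], [328, 251], [377, 244], [340, 146], [335, 145], [334, 166], [316, 169], [312, 150]]
```

View pics/m1.png

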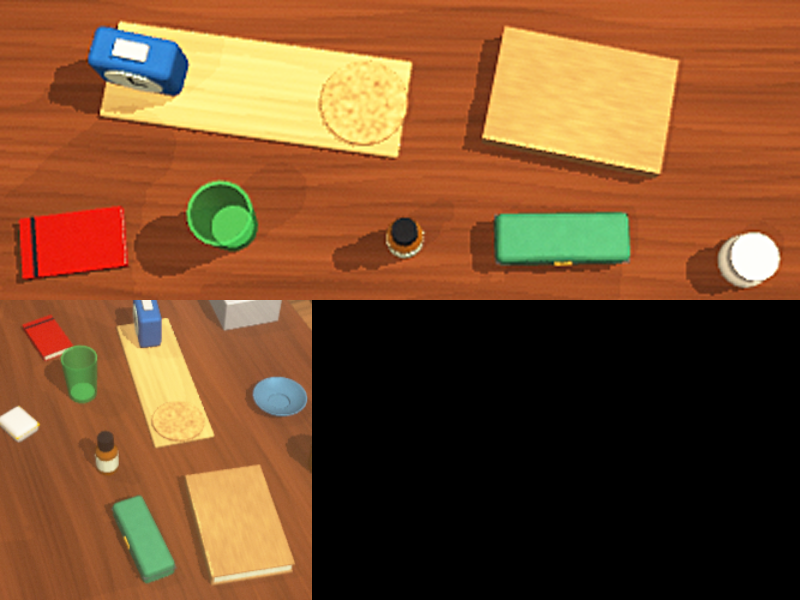

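```bash
cat >> h.py <<'E'
def tri(obs):
    A=np.zeros((3,3));b=np.zeros(3);L=[]
    for s,uv in obs:
        P=np.array(s['pose']);d=P[:3,:3]@np.linalg.inv(np.array(s['K']))@np.array([uv[0],uv[1],1.]);d/=np.linalg.norm(d)
        M=np.eye(3)-np.outer(d,d);A+=M;b+=M@P[:3,3];L.append((M,P[:3,3]))
    x=np.linalg.solve(A,b);return x,[round(1e3*float(np.linalg.norm(M@(x-o))),1) for M,o in L]
def ld(n):return dict(np.load(n+'.npz'))
E
python3 - <<'E'
from h import *
T,S=ld('top'),ld('side')
m=lambda x,y:(110+x/2,155+y/2)
n=lambda x,y:(200+x*260/312,130+(y-300)*250/300)
pr=lambda k,x:print(k,np.round(x,4))
# two-view heights
for k,a,b in [('coaster',m(363,102),n(178,421)),('cap',m(404,230),n(105,440)),('bookFarL',(362.5,168.5),(416.5,268)),('bookNearL',(352.5,224),(354.5,277)),('bookFarR',(449,185.5),(444,348)),
 ('boardNearL?',m(101,116),n(118,326)),('boardR near',m(398,156),n(154,444)),('boardR far',m(411,62),n(213,436)),('rim',m(220,214),n(79,356))]:
    x,e=tri([(T,a),(S,b)]);pr(k,x);print(e)
def rect(k,c,z):
    p=np.array([ray(T,u,z)[:2] for u in c]);d=np.linalg.norm(np.roll(p,-1,0)-p,axis=1)
    e=p[1]-p[0]+p[2]-p[3];print(k,p.mean(0).round(4),'sides',d.round(4),'yaw of y axis',np.degrees(np.arctan2(e[0],-e[1])).round(2), 'pts',p.round(3).tolist())
rect('book',[(362.5,168.5),(449,185.5),(440.5,239.5),(352.5,224)],.026)
rect('note',[(120,262.5),(171.5,259),(173,288.5),(121,294)],.014)
rect('case',[m(497,213),m(629,213),m(629,262),m(496,262)],.036)
rect('board',[m(120,22),m(411,62),m(398,156),m(101,116)],.008)
pr('coaster',ray(T,m(363,102),.014));pr('cap',ray(T,m(404,230),.082));pr('rim',ray(T,m(220,214),.092));pr('jar',ray(T,m(755,257),.045));pr('base',ray(T,m(233,227),.004))
E
```

```text
coaster [0.5961 0.0464 0.0091]
[0.2, 0.2]
cap [ 0.446  -0.0023  0.0732]
[0.3, 0.3]
bookFarL [ 0.6814 -0.107   0.024 ]
[0.8, 0.8]
bookNearL [ 0.555  -0.0861  0.027 ]
[0.5, 0.5]
bookFarR [ 0.6441 -0.2934  0.0313]
[0.1, 0.1]
boardNearL? [0.5762 0.3317 0.0074]
[2.6, 2.6]
boardR near [0.5351 0.0065 0.0151]
[0.1, 0.1]
boardR far [ 0.6434 -0.0048  0.0046]
[0.6, 0.6]
rim [0.4561 0.1799 0.0969]
[1.7, 1.7]
book [ 0.6014 -0.1903] sides [0.191  0.1221 0.1897 0.1267] yaw of y axis -9.58 pts [[0.68, -0.107], [0.646, -0.295], [0.525, -0.274], [0.555, -0.086]]
note [0.4339 0.3487] sides [0.1096 0.0634 0.1095 0.0675] yaw of y axis 6.42 pts [[0.461, 0.407], [0.471, 0.298], [0.409, 0.29], [0.394, 0.399]]
case [ 0.4481 -0.1675] sides [0.138  0.0514 0.1378 0.0514] yaw of y axis 1.4 pts [[0.472, -0.099], [0.476, -0.237], [0.424, -0.236], [0.421, -0.098]]
board [0.6086 0.1631] sides [0.3264 0.1069 0.3271 0.1087] yaw of y axis -6.6 pts [[0.681, 0.319], [0.643, -0.005], [0.537, 0.007], [0.573, 0.332]]
coaster [0.5946 0.0462 0.014 ]
cap [ 0.445  -0.0024  0.082 ]
rim [0.4551 0.1809 0.092 ]
jar [ 0.4313 -0.3639  0.045 ]
base [0.4554 0.1814 0.004 ]
```

```bash
cat >> h.py <<'E'
def to(x,y,z,yaw):
    from scipy.spatial.transform import Rotation as R
    o=ctrl.get_obs();r=R.from_euler('xyz',o['orientation'],degrees=True);t=R.from_euler('xyz',[180,0,yaw],degrees=True)
    print('cm',(r.inv().apply(np.array([x,y,z])-o['tool_pos'])*100).round(2),'deg',(r.inv()*t).as_rotvec(degrees=True).round(1),'t',round(o['clock'],1),'pos',o['tool_pos'].round(4),o['orientation'].round(1),'open',round(o['opening'],4),'gf',o['gripper_force'],'f',o['force'].round(1))
E
python3 -c "
from h import *
to(.434,.349,.19,-83.6)"
```

```text
cm [2.693e+01 1.870e+01 1.000e-02] deg [ 0.1 -0.1 61.3] t 0.1 pos [0.2557 0.6242 0.1898] [179.9  -0.  -22.3] open 0.0879 gf 0.0 f [-0.6  0.5 -0.2]
```

Emit:
send_rows(
  plan=[
    [[2,1.5,0,0,0,5],[6,4,0,0,0,12],[10,7,0,0,0,19],[14,10,0,0,0,26],[18,12.5,0,0,0,33],[22,15,0,0,0,40],[25,17.4,0,0,0,47],[27,18.7,0,0,0,54]],
  ],
  fingers=1,
)

```text
clock: 0.77
tool_pos: [0.4288, 0.3572, 0.1905]
orientation: [180.0, -0.0, -76.6]
force: [1.4, 0.8, -1.8]
opening: 0.0874
gripper_force: 0.0
```

```bash
python3 -c "
from h import *
s=snap('wrist','w1');print(np.round(s['pose'],3),s['K'][0])
to(.434,.349,.19,-83.6)"
```

```text
[[-0.973 -0.223 -0.062  0.445]
 [-0.231  0.937  0.262  0.286]
 [-0.     0.269 -0.963  0.385]
 [ 0.     0.     0.     1.   ]] [427.71188712   0.         316.5050702 ]
cm [ 0.35 -0.22  0.06] deg [ 0.1 -0.1  6.3] t 0.8 pos [0.4311 0.3519 0.1906] [ 1.799e+02 -1.000e-01 -7.730e+01] open 0.0876 gf 0.0 f [ 0.9 -4.9  0.3]
```

View pics/w1.png

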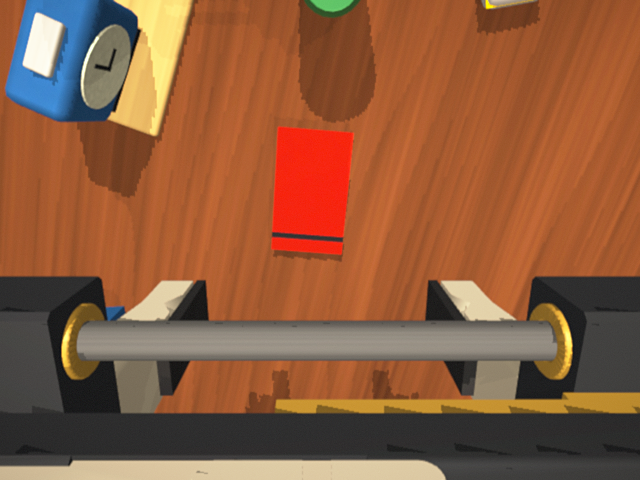

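Wrist view: notebook fully visible, corners at about (278,127), (353,132), (343,255), (273,251). The arm was still settling, so I'll take a fresh shot and measure it.

```bash
cat >> h.py <<'E'
def mask(img,k):
    h,s,v=[x.astype(int) for x in cv2.split(cv2.cvtColor(img,cv2.COLOR_RGB2HSV))]
    m={'red':((h<4)|(h>175))&(s>215)&(v>120),'green':(h>45)&(h<90)&(s>90)&(v>60),'tan':(h>12)&(h<32)&(s>60)&(v>150),'black':v<50}[k]
    return cv2.morphologyEx(m.astype(np.uint8),cv2.MORPH_CLOSE,np.ones((5,5)))
def big(m,box=None):
    a,b,c,d=box or (0,0,640,480)
    cs,_=cv2.findContours(m[b:d,a:c].copy(),0,1);return max(cs,key=cv2.contourArea)+np.array([[a,b]])
def rectw(s,ct,z):
    p=np.array([ray(s,u,z)[:2] for u in ct[:,0].astype(float)])
    (c,wh,a)=cv2.minAreaRect((p*1e4).astype(np.float32)); b=cv2.boxPoints((c,wh,a))/1e4
    e=b[1]-b[0] if np.linalg.norm(b[1]-b[0])>np.linalg.norm(b[2]-b[1]) else b[2]-b[1]
    e=e*np.sign(e[1]);return (np.array(c)/1e4).round(4),(np.array(wh)/1e4).round(4),np.degrees(np.arctan2(-e[0],e[1])).round(2)
E
python3 - <<'E'
from h import *
for i in range(2):
    s=snap('wrist');
T=ld('top')
ct=big(mask(s['img'],'red'),(200,80,420,270));print(rectw(s,ct,.014),cv2.contourArea(ct))
q=cv2.approxPolyDP(ct,6,True)[:,0];print(q.tolist())
q=sorted(q.tolist(),key=lambda u:u[1])
# tri corners: wrist (tool frame: image up = -y world, image right=-x world?)
for u in q: print(u,ray(s,u,.014).round(4))
for tuv in [(120,262.5),(171.5,259),(173,288.5),(121,294)]:
    x0=ray(T,tuv,.014);u=min(q,key=lambda u:np.linalg.norm(ray(s,u,.014)-x0));print(tri([(T,tuv),(s,u)]))
to(.434,.349,.10,-83.6)
E
```

```text
(array([0.4365, 0.343 ]), array([0.0635, 0.0914]), np.float32(8.89)) 7356.0
[[279, 131], [274, 234], [343, 239], [352, 136]]
[279, 131] [0.4743 0.3032 0.014 ]
[352, 136] [0.4134 0.2932 0.014 ]
[274, 234] [0.4602 0.3925 0.014 ]
[343, 239] [0.3987 0.3829 0.014 ]
(array([0.45549959, 0.38236434, 0.06790705]), [6.2, 6.2])
(array([ 0.47585394,  0.30466562, -0.01091644]), [0.3, 0.3])
(array([ 0.41113374,  0.29420578, -0.00368923]), [0.8, 0.8])
(array([0.39628587, 0.38971774, 0.01739598]), [7.9, 7.9])
cm [ 0.84 -0.27  9.06] deg [ 0.  -0.   7.1] t 0.9 pos [0.4295 0.3566 0.1906] [180.   -0.  -76.5] open 0.0876 gf 0.0 f [-0.8  0.  -0.2]
```

Emit:
send_rows(
  plan=[
    [[0.5,-0.2,1,0,0,5.5],[0.5,-0.2,4,0,0,5.5],[0.5,-0.2,8,0,0,5.5],[0.5,-0.2,12,0,0,5.5],[0.5,-0.2,14,0,0,5.5],[0.5,-0.2,14,0,0,5.5]],
  ],
)

```text
clock: 1.42
tool_pos: [0.4286, 0.3525, 0.0455]
orientation: [179.6, -0.4, -81.7]
force: [-0.2, -0.9, 0.5]
opening: 0.0875
gripper_force: 0.0
```

```bash
python3 -c "
from h import *
to(.435,.350,.003,-82)"
```

```text
cm [ 0.31 -0.62  4.25] deg [ 0.4 -0.4  0.3] t 1.4 pos [0.4286 0.3525 0.0455] [179.6  -0.4 -81.7] open 0.0875 gf 0.0 f [-0.2 -0.9  0.5]
```

Emit:
send_rows(
  plan=[
    [[0.3,-0.5,1.5,0,0,0],[0.3,-0.5,3,0,0,0],[0.3,-0.5,3.5,0,0,0],[0.3,-0.5,3.5,0,0,0],[0.3,-0.5,3.5,0,0,0]],
  ],
)

```text
clock: 1.83
tool_pos: [0.4371, 0.3535, 0.0167]
orientation: [-180.0, 0.0, -81.7]
force: [0.3, 0.5, 0.1]
opening: 0.0877
gripper_force: 0.0
```

```bash
python3 -c "
from h import *
to(.435,.350,.003,-82)"
```

```text
cm [0.31 0.26 1.37] deg [-0.   0.   0.3] t 1.8 pos [0.4371 0.3535 0.0167] [-180.     0.   -81.7] open 0.0877 gf 0.0 f [0.3 0.5 0.1]
```

Emit:
send_rows(
  plan=[
    [[0.2,0.2,0.6,0,0,0],[0.2,0.2,1.2,0,0,0],[0.2,0.2,1.2,0,0,0],[0.2,0.2,1.2,0,0,0],[0.2,0.2,1.2,0,0,0]],
  ],
)

```text
clock: 2.25
tool_pos: [0.4353, 0.3504, 0.0039]
orientation: [-180.0, 0.0, -81.8]
force: [-0.3, 0.8, -0.7]
opening: 0.0873
gripper_force: 0.0
```

Emit:
send_rows(
  plan=[
    [[0,0,0,0,0,0],[0,0,0,0,0,0],[0,0,0,0,0,0],[0,0,0,0,0,0],[0,0,0,0,0,0],[0,0,0,0,0,0]],
  ],
  fingers=0,
)

```text
clock: 2.75
tool_pos: [0.4352, 0.3503, 0.0037]
orientation: [-180.0, 0.0, -81.8]
force: [0.3, -0.3, -0.9]
opening: 0.0531
gripper_force: 0.0
```

```bash
python3 -c "
from h import *
to(.435,.350,.003,-82)"
```

```text
cm [0.03 0.02 0.07] deg [-0.   0.   0.2] t 2.8 pos [0.4352 0.3503 0.0037] [-180.     0.   -81.8] open 0.0531 gf 0.0 f [ 0.3 -0.3 -0.9]
```

Emit:
send_rows(
  plan=[
    [[0,0,0,0,0,0]],
  ],
)

```text
clock: 2.83
tool_pos: [0.4351, 0.3503, 0.0037]
orientation: [-180.0, -0.0, -81.8]
force: [0.0, 0.6, -1.8]
opening: 0.0463
gripper_force: 0.0
```

```bash
python3 -c "
from h import *
snap('wrist','w2');to(.435,.350,.003,-82)"
```

```text
cm [0.03 0.02 0.07] deg [ 0.  -0.   0.2] t 2.9 pos [0.4351 0.3503 0.0037] [180.   -0.  -81.8] open 0.0427 gf 0.0 f [-0.4  0.1  0.1]
```

View pics/w2.png

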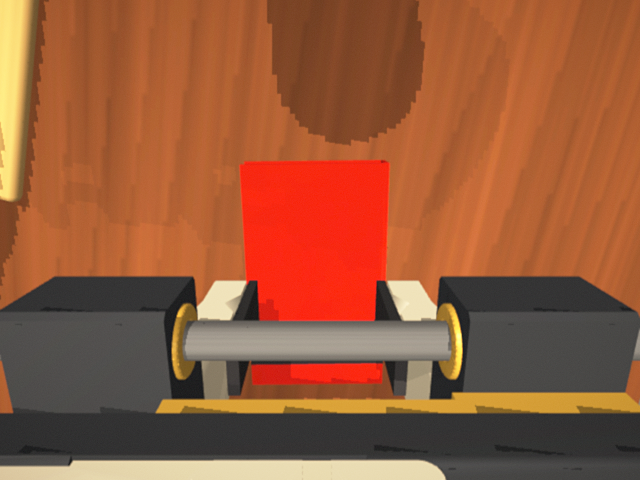

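Wrist view: the fingers slid over the notebook, so the tips sit higher when open than when shut. I'll reopen, go lower in small steps and watch the force.

Emit:
send_rows(
  plan=[
    [[0,0,0,0,0,0],[0,0,0,0,0,0],[0,0,0,0,0,0],[0,0,0,0,0,0],[0,0,0,0,0,0],[0,0,0,0,0,0],[0,0,0,0,0,0],[0,0,0,0,0,0]],
  ],
  fingers=1,
)

```text
clock: 3.55
tool_pos: [0.4351, 0.3503, 0.0036]
orientation: [180.0, -0.0, -81.8]
force: [-0.2, -0.1, -0.1]
opening: 0.0864
gripper_force: 0.0
```

Emit:
send_rows(
  plan=[
    [[0,0,0.2,0,0,0],[0,0,0.4,0,0,0],[0,0,0.6,0,0,0],[0,0,0.7,0,0,0],[0,0,0.7,0,0,0],[0,0,0.7,0,0,0]],
  ],
)

```text
clock: 4.05
tool_pos: [0.4351, 0.3502, -0.0035]
orientation: [180.0, -0.0, -81.8]
force: [-0.1, -0.2, -0.0]
opening: 0.0875
gripper_force: 0.0
```

```bash
python3 -c "
from h import *
s=snap('wrist');cv2.imwrite('pics/w3.png',cv2.resize(s['img'][230:430,:,::-1],(800,250)));to(.435,.350,.003,-82)"
```

```text
cm [ 0.02  0.02 -0.64] deg [ 0.  -0.   0.2] t 4.1 pos [ 0.4352  0.3503 -0.0034] [180.   -0.  -81.8] open 0.0878 gf 0.0 f [0.3 0.6 0. ]
```

View pics/w3.png

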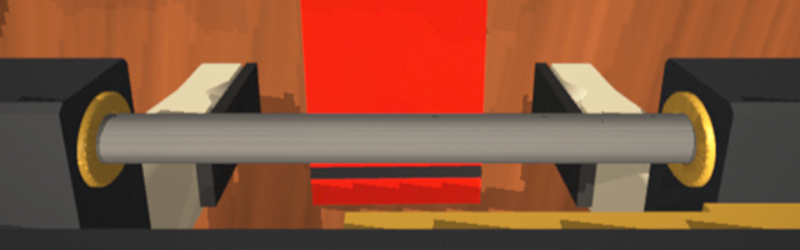

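The tips are still free of the table with the TCP at -3.5 mm. Now closing.

Emit:
send_rows(
  plan=[
    [[0,0,0,0,0,0],[0,0,0,0,0,0],[0,0,0,0,0,0],[0,0,0,0,0,0],[0,0,0,0,0,0],[0,0,0,0,0,0]],
  ],
  fingers=0,
)

```text
clock: 4.6
tool_pos: [0.4351, 0.3503, -0.0033]
orientation: [-180.0, 0.0, -81.8]
force: [-0.0, -0.3, 1.1]
opening: 0.0533
gripper_force: 0.0
```

Emit:
send_rows(
  plan=[
    [[0,0,0,0,0,0],[0,0,0,0,0,0],[0,0,0,0,0,0],[0,0,0,0,0,0],[0,0,0,0,0,0],[0,0,0,0,0,0],[0,0,0,0,0,0]],
  ],
  fingers=0.87,
)

```text
clock: 5.18
tool_pos: [0.4351, 0.3503, -0.0033]
orientation: [-180.0, 0.0, -81.8]
force: [-0.7, -0.2, 0.9]
opening: 0.076
gripper_force: 0.0
```

Emit:
send_rows(
  plan=[
    [[0,0,0.1,0,0,0],[0,0,0.2,0,0,0],[0,0,0.3,0,0,0],[0,0,0.4,0,0,0],[0,0,0.4,0,0,0]],
  ],
)

```text
clock: 5.6
tool_pos: [0.435, 0.3501, -0.0077]
orientation: [180.0, -0.0, -81.8]
force: [-0.2, 0.9, -0.7]
opening: 0.0762
gripper_force: 0.0
```

Emit:
send_rows(
  plan=[
    [[0,0,0.1,0,0,0],[0,0,0.2,0,0,0],[0,0,0.3,0,0,0],[0,0,0.3,0,0,0],[0,0,0.3,0,0,0]],
  ],
)

```text
clock: 6.02
tool_pos: [0.4351, 0.3502, -0.0104]
orientation: [180.0, -0.0, -81.8]
force: [0.5, -0.3, 0.5]
opening: 0.0762
gripper_force: 0.0
```

Emit:
send_rows(
  plan=[
    [[0,0,0.1,0,0,0],[0,0,0.2,0,0,0],[0,0,0.3,0,0,0],[0,0,0.3,0,0,0]],
  ],
)

```text
clock: 6.35
tool_pos: [0.4351, 0.3502, -0.0136]
orientation: [180.0, -0.0, -81.8]
force: [-0.2, -0.1, 0.2]
opening: 0.0764
gripper_force: 0.0
```

Emit:
send_rows(
  plan=[
    [[0,0,0.1,0,0,0],[0,0,0.2,0,0,0],[0,0,0.2,0,0,0],[0,0,0.2,0,0,0]],
  ],
)

```text
clock: 6.68
tool_pos: [0.4351, 0.3502, -0.0154]
orientation: [180.0, -0.0, -81.8]
force: [0.0, 0.2, -0.2]
opening: 0.0757
gripper_force: 0.0
```

```bash
python3 -c "
from h import *
s=snap('side');u,v=proj(s,[.435,.35,.02]);u,v=int(u),int(v);print(u,v);cv2.imwrite('pics/s4.png',cv2.resize(s['img'][v-60:v+60,u-80:u+80,::-1],(640,480),interpolation=2));to(.435,.350,.003,-82)"
```

```text
238 156
cm [ 0.02  0.02 -1.83] deg [ 0.  -0.   0.2] t 6.7 pos [ 0.4351  0.3503 -0.0153] [180.   -0.  -81.8] open 0.0763 gf 0.0 f [-0.4 -0.6  0.3]
```

View pics/s4.png

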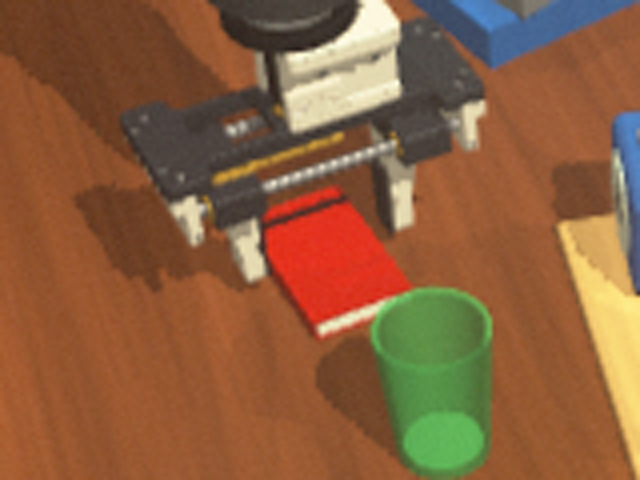

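Side crop: this is a straight-rail gripper. The finger tips are near (221,165) and (258,153) in the full image, on either side of the notebook. I'll work out their height.

```bash
python3 -c "
from h import *
s=ld('side');w=ld('wrist')
for u in [(221,165.5),(258.5,153)]:
    for z in (0,.01,.02): print(u,z,ray(s,u,z).round(4))
s2=ld('wrist');print(s2['pose'].round(4))
"
```

```text
(221, 165.5) 0 [0.39   0.3581 0.    ]
(221, 165.5) 0.01 [0.3887 0.3467 0.01  ]
(221, 165.5) 0.02 [0.3873 0.3354 0.02  ]
(258.5, 153) 0 [0.4878 0.3702 0.    ]
(258.5, 153) 0.01 [0.4854 0.3587 0.01  ]
(258.5, 153) 0.02 [0.483  0.3472 0.02  ]
[[-9.898e-01 -1.374e-01 -3.790e-02  4.452e-01]
 [-1.425e-01  9.533e-01  2.661e-01  2.779e-01]
 [-4.000e-04  2.688e-01 -9.632e-01  1.905e-01]
 [ 0.000e+00  0.000e+00  0.000e+00  1.000e+00]]
```

```bash
python3 -c "
from h import *
s=snap('wrist');o=ctrl.get_obs();print(s['pose'][:3,3].round(4),o['tool_pos'],o['joint_pos'].round(2),o['tau'].round(1))
m=mask(s['img'],'red')
for r in (180,220,260):
    c=np.where(m[r,150:500])[0]+150; u0,u1=c.min(),c.max(); 
    print(r,u0,u1,[np.round(np.linalg.norm(ray(s,(u0,r),z)-ray(s,(u1+1,r),z)),4) for z in (0,.014)])
"
```

```text
[0.4452 0.2779 0.1786] [ 0.43516272  0.35027227 -0.01533964] [ 58.91  22.33 -27.98   0.   -39.7  -50.69] [ -0.  -51.1  19.8   4.7  -0.   -0. ]
180 232 396 [np.float64(0.0691), np.float64(0.0637)]
220 235 394 [np.float64(0.0687), np.float64(0.0634)]
260 237 392 [np.float64(0.0688), np.float64(0.0634)]
```

Emit:
send_rows(
  plan=[
    [[0,0,0.1,0,0,0],[0,0,0.2,0,0,0],[0,0,0.3,0,0,0],[0,0,0.3,0,0,0]],
  ],
)

```text
clock: 7.12
tool_pos: [0.435, 0.3501, -0.0186]
orientation: [180.0, -0.0, -81.8]
force: [-0.0, 0.3, -0.4]
opening: 0.0761
gripper_force: 0.0
```

Emit:
send_rows(
  plan=[
    [[0,0,0.1,0,0,0],[0,0,0.2,0,0,0],[0,0,0.3,0,0,0],[0,0,0.3,0,0,0]],
  ],
)

```text
clock: 7.45
tool_pos: [0.435, 0.3501, -0.0216]
orientation: [180.0, -0.0, -81.8]
force: [0.1, -0.2, -0.1]
opening: 0.0769
gripper_force: 0.0
```

Emit:
send_rows(
  plan=[
    [[0,0,0.1,0,0,0],[0,0,0.2,0,0,0],[0,0,0.2,0,0,0],[0,0,0.2,0,0,0]],
  ],
)

```text
clock: 7.78
tool_pos: [0.4351, 0.3502, -0.0234]
orientation: [180.0, -0.0, -81.8]
force: [-0.3, -0.2, -0.3]
opening: 0.0761
gripper_force: 0.0
```

```bash
python3 -c "
from h import *
s=snap('wrist','w5');to(.435,.350,.003,-82)"
```

```text
cm [ 0.02  0.02 -2.63] deg [ 0.  -0.   0.2] t 7.8 pos [ 0.4352  0.3503 -0.0233] [180.   -0.  -81.8] open 0.0762 gf 0.0 f [ 0.1 -0.6  0.6]
```

View pics/w5.png

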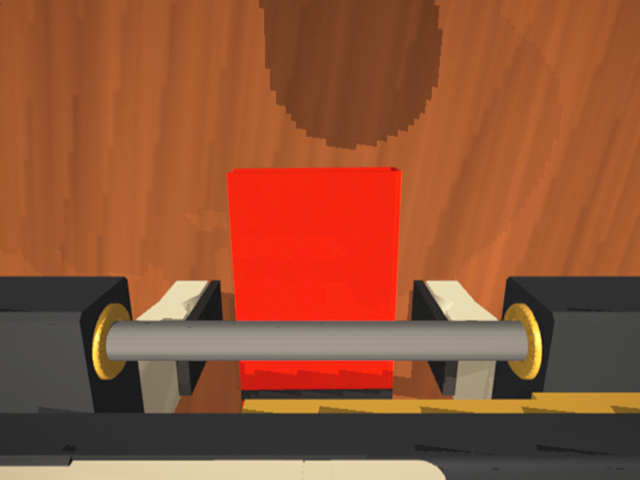

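Wrist view: the pad tips are 193 px apart at row 281, for a 76 mm opening. That puts the tips near z=13 mm, about 36 mm behind the reported TCP. I'll go on down, guarded.

Emit:
send_rows(
  plan=[
    [[0,0,0.2,0,0,0],[0,0,0.4,0,0,0],[0,0,0.6,0,0,0],[0,0,0.6,0,0,0]],
  ],
)

```text
clock: 8.17
tool_pos: [0.4349, 0.35, -0.0299]
orientation: [180.0, -0.0, -81.8]
force: [0.4, 0.1, 0.3]
opening: 0.0761
gripper_force: 0.0
```

Emit:
send_rows(
  plan=[
    [[0,0,0.1,0,0,0],[0,0,0.2,0,0,0],[0,0,0.2,0,0,0]],
  ],
)

```text
clock: 8.42
tool_pos: [0.4351, 0.3502, -0.0316]
orientation: [180.0, -0.0, -81.8]
force: [-0.6, 0.2, 0.6]
opening: 0.0762
gripper_force: 0.0
```

Emit:
send_rows(
  plan=[
    [[0,0,0,0,0,0],[0,0,0,0,0,0],[0,0,0,0,0,0],[0,0,0,0,0,0],[0,0,0,0,0,0]],
  ],
  fingers=0,
)

```text
clock: 8.83
tool_pos: [0.4351, 0.3503, -0.0313]
orientation: [-180.0, 0.0, -81.8]
force: [-0.5, 0.0, 1.0]
opening: 0.0625
gripper_force: 30.0
```

Emit:
send_rows(
  plan=[
    [[0,0,-1,0,0,0],[0,0,-4,0,0,0],[0,0,-8,0,0,0],[0,0,-11,0,0,0],[0,0,-13.5,0,0,0],[0,0,-14,0,0,0],[0,0,-14,0,0,0]],
  ],
)

```text
clock: 9.42
tool_pos: [0.436, 0.3514, 0.1116]
orientation: [-179.8, 0.2, -81.8]
force: [-0.4, -0.1, -1.2]
opening: 0.0626
gripper_force: 30.0
```

```bash
python3 -c "
from h import *
to(.601,-.19,.108,-99.6)"
```

```text
cm [55.95 -8.58  0.18] deg [-0.2  0.2 17.8] t 9.4 pos [0.436  0.3514 0.1116] [-179.8    0.2  -81.8] open 0.0626 gf 29.990289509296417 f [-0.4 -0.1 -1.2]
```

Emit:
send_rows(
  plan=[
    [[1.5,-0.2,0,0,0,1],[5,-0.8,0,0,0,3],[9,-1.5,0,0,0,5],[13,-2.2,0,0,0,7],[17,-3,0,0,0,9],[21,-3.5,0,0,0,11],[25,-4,0,0,0,13],[29,-4.5,0,0,0,15]],
  ],
)

```text
clock: 10.08
tool_pos: [0.5199, 0.0668, 0.1072]
orientation: [179.9, -0.1, -96.9]
force: [0.5, 0.4, -1.5]
opening: 0.0629
gripper_force: 30.0
```

```bash
python3 -c "
from h import *
to(.592,-.14,.118,-99.6)"
```

```text
cm [19.67 -9.64 -1.08] deg [ 0.1 -0.1  2.7] t 10.1 pos [0.5199 0.0668 0.1072] [ 1.799e+02 -1.000e-01 -9.690e+01] open 0.0629 gf 29.99060869216919 f [ 0.5  0.4 -1.5]
```

Emit:
send_rows(
  plan=[
    [[3.5,-1.5,0,0,0,0.5],[7.5,-3.5,0,0,0,1],[11.5,-5.5,-0.5,0,0,1.5],[15.5,-7.5,-1,0,0,2],[18.5,-9,-1,0,0,2.5],[19.5,-9.6,-1,0,0,2.5],[19.5,-9.6,-1,0,0,2.5],[19.5,-9.6,-1,0,0,2.5]],
  ],
)

```text
clock: 10.75
tool_pos: [0.5919, -0.1365, 0.1165]
orientation: [179.8, -0.0, -99.5]
force: [-0.8, -0.4, -0.6]
opening: 0.0631
gripper_force: 30.0
```

```bash
python3 -c "
from h import *
s=snap('wrist','w6')
ct=big(mask(s['img'],'tan'),(0,0,640,275));print(cv2.approxPolyDP(ct,6,True)[:,0].tolist())
to(.601,-.19,.118,-99.6)"
```

```text
[[395, 0], [181, 0], [198, 274], [228, 274], [222, 175], [230, 170], [385, 168]]
cm [ 5.22 -1.77 -0.11] deg [ 0.2 -0.   0.2] t 10.8 pos [ 0.592  -0.1356  0.117 ] [179.8  -0.  -99.4] open 0.0631 gf 29.990524649620056 f [ 0.1  0.4 -1.3]
```

View pics/w6.png

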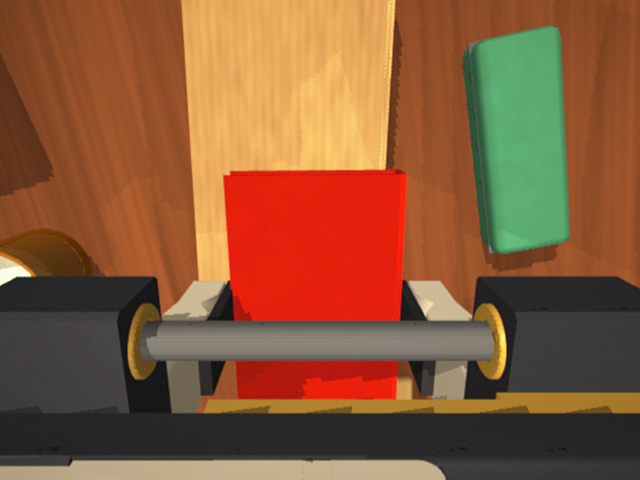

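Wrist view: the notebook is held straight. The book's left edge runs (181,0) to (198,274), its right edge (395,0) to (385,168), and the case is visible at right.

```bash
python3 -c "
from h import *
s=ld('wrist')
L=[ray(s,u,.026)[:2] for u in [(181,0),(198,274)]];Rr=[ray(s,u,.026)[:2] for u in [(394,0),(384,168)]]
for e in (L,Rr): d=e[0]-e[1];print(np.round(e,4).tolist(),'yaw',np.degrees(np.arctan2(d[0],-d[1])).round(2))
d=L[0]-L[1];d/=np.linalg.norm(d);n=np.array([-d[1],d[0]])
print('width',[(p-L[0])@n for p in Rr])
mid=(L[0]+n*((Rr[0]-L[0])@n)/2);c=np.array([.6014,-.1903]);print('lateral off of top centre from midline',(c-mid)@n, 'corrected',c-n*((c-mid)@n))
# held notebook: far end mid & plane height
for z in (.12,.13,.14,.15,.16): a,b=ray(s,(226,172),z),ray(s,(404,172),z);print(z,np.linalg.norm(a-b).round(4),((a+b)/2).round(4))
q=cv2.approxPolyDP(big(mask(s['img'],'green'),(440,0,640,270)),5,True);print('case',q[:,0].tolist())
print(rectw(s,big(mask(s['img'],'green'),(440,0,640,270)),.036))
"
```

```text
[[0.6487, -0.2873], [0.6803, -0.1153]] yaw -10.41
[[0.5228, -0.2664], [0.5411, -0.1678]] yaw -10.48
width [np.float64(-0.12754191374193213), np.float64(-0.12742582273918068)]
lateral off of top centre from midline -0.00023702542768336106 corrected [ 0.60163312 -0.19034284]
0.12 0.0791 [ 0.5845 -0.1846  0.12  ]
0.13 0.075 [ 0.5843 -0.1859  0.13  ]
0.14 0.0708 [ 0.5841 -0.1871  0.14  ]
0.15 0.0667 [ 0.5839 -0.1884  0.15  ]
0.16 0.0625 [ 0.5837 -0.1897  0.16  ]
case [[557, 28], [490, 38], [465, 50], [481, 233], [498, 252], [553, 244], [568, 235]]
(array([ 0.4571, -0.1673]), array([0.058 , 0.1362]), np.float32(2.09))
```

Emit:
send_rows(
  plan=[
    [[1,-0.4,0,0,0,1],[3.5,-1.2,0.5,0,0,1],[5.2,-1.8,2,0,0,1],[5.2,-1.8,5,0,0,1],[5.2,-1.8,8,0,0,1],[5.2,-1.8,9.8,0,0,1],[5.2,-1.8,10,0,0,1],[5.2,-1.8,10,0,0,1]],
  ],
)

```text
clock: 11.47
tool_pos: [0.6019, -0.1888, 0.0177]
orientation: [179.8, -0.0, -100.2]
force: [1.6, 0.1, -0.6]
opening: 0.0632
gripper_force: 30.0
```

```bash
python3 -c "
from h import *
to(.6016,-.1903,-.004,-100.4)"
```

```text
cm [ 0.15 -0.01  2.17] deg [ 0.2 -0.   0.2] t 11.5 pos [ 0.6019 -0.1888  0.0177] [ 179.8   -0.  -100.2] open 0.0632 gf 29.990539848804474 f [ 1.6  0.1 -0.6]
```

Emit:
send_rows(
  plan=[
    [[0.1,0,0.8,0,0,0],[0.1,0,1.6,0,0,0],[0.1,0,2,0,0,0],[0.1,0,2.1,0,0,0],[0.1,0,2.1,0,0,0]],
  ],
)

```text
clock: 11.88
tool_pos: [0.6026, -0.1904, -0.0023]
orientation: [180.0, -0.0, -100.3]
force: [-0.2, 0.6, -1.4]
opening: 0.0631
gripper_force: 30.0
```

Emit:
send_rows(
  plan=[
    [[0,0,0.1,0,0,0],[0,0,0.2,0,0,0],[0,0,0.2,0,0,0]],
  ],
)

```text
clock: 12.13
tool_pos: [0.6028, -0.1905, -0.0042]
orientation: [-180.0, 0.0, -100.3]
force: [-0.7, 0.3, -0.8]
opening: 0.063
gripper_force: 30.0
```

Emit:
send_rows(
  plan=[
    [[0,0,0.1,0,0,0],[0,0,0.1,0,0,0],[0,0,0.1,0,0,0]],
  ],
)

```text
clock: 12.38
tool_pos: [0.6028, -0.1905, -0.0052]
orientation: [-180.0, 0.0, -100.3]
force: [-0.3, -1.2, -0.4]
opening: 0.0631
gripper_force: 30.0
```

Emit:
send_rows(
  plan=[
    [[0,0,0,0,0,0],[0,0,0,0,0,0],[0,0,0,0,0,0],[0,0,0,0,0,0],[0,0,0,0,0,0]],
  ],
  fingers=1,
)

```text
clock: 12.8
tool_pos: [0.6027, -0.1905, -0.0053]
orientation: [-180.0, -0.0, -100.3]
force: [-0.2, 0.5, -0.3]
opening: 0.0867
gripper_force: 0.0
```

Emit:
send_rows(
  plan=[
    [[0,0,-1,0,0,0],[0,0,-4,0,0,0],[0,0,-8,0,0,0],[0,0,-11,0,0,0],[0,0,-12,0,0,0],[0,0,-12,0,0,0]],
  ],
)

```text
clock: 13.3
tool_pos: [0.6051, -0.1908, 0.1196]
orientation: [-179.6, 0.0, -100.2]
force: [0.5, -1.0, 0.3]
opening: 0.0875
gripper_force: 0.0
```

```bash
python3 -c "
from h import *
s=snap('wrist','w7')
ct=big(mask(s['img'],'red'));print(cv2.approxPolyDP(ct,6,True)[:,0].tolist());print(rectw(s,ct,.040))
to(.455,-.1675,.118,-88.3)"
```

```text
[[370, 148], [271, 150], [276, 283], [367, 282]]
(array([ 0.6014, -0.1979]), array([0.0917, 0.0627]), np.float32(-9.77))
cm [ 0.39 15.05 -0.14] deg [ -0.2   0.  -12. ] t 13.3 pos [ 0.6038 -0.1905  0.1173] [-179.8    0.  -100.3] open 0.0878 gf 0.0 f [-0.  -0.3 -0.9]
```

View pics/w7.png

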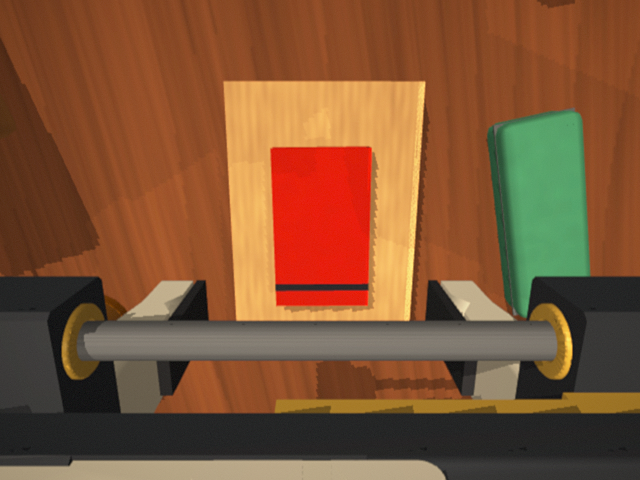

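Wrist view: the notebook lies on the book, corners (271,148), (371,147), (368,305), (276,306). The book's far corners are (223,81) and (421,81), its side points (235,322) and (406,322), and the case is at right.

```bash
python3 -c "
from h import *
s=ld('wrist');P=lambda L,z:np.array([ray(s,u,z)[:2] for u in L])
n=P([(271,148),(371,147),(368,305),(276,306)],.040);b=P([(223,81),(421,81),(408,305),(235,322)],.026)
print(n.round(4).tolist(),n.mean(0),[np.linalg.norm(n[i]-n[i-1]).round(4) for i in range(4)])
d=b[0]-b[3];d/=np.linalg.norm(d);print('yaw',np.degrees(np.arctan2(d[0],-d[1])))
fm=(b[0]+b[1])/2;c=fm-d*.096;print('book c',c,'w',np.linalg.norm(b[0]-b[1]))
e=n.mean(0)-c;print('along',-e@d,'lat',e@np.array([-d[1],d[0]]))
T=ld('top')
# case: refine two-view: top face corners wrist
for (w,t) in [((497,122),(358.5,261.5)),((577,112),(358.5,286)),]: pass
q=P([(498,123),(575,112),(588,270)],.036);print('case',q.round(4).tolist())
"
```

```text
[[0.6245, -0.2481], [0.5625, -0.2376], [0.5802, -0.131], [0.6434, -0.1415]] [ 0.60263844 -0.18954781] [np.float64(0.1083), np.float64(0.0628), np.float64(0.108), np.float64(0.0641)]
yaw -10.635335327129306
book c [ 0.60350596 -0.18820616] w 0.1256260134297238
along -0.0014787046884884953 lat -0.0006050058427749446
case [[0.4818, -0.2377], [0.4344, -0.2358], [0.4276, -0.1286]]
```

Emit:
send_rows(
  plan=[
    [[0,1.5,0,0,0,-3],[0.2,5,0,0,0,-7],[0.3,9,0,0,0,-11],[0.4,13,0,0,0,-12.7],[0.4,15,0,0,0,-12.7],[0.4,15.2,0,0,0,-12.7],[0.4,15.2,0,0,0,-12.7],[0.4,15.2,0,0,0,-12.7]],
  ],
)

```text
clock: 14.02
tool_pos: [0.4528, -0.1673, 0.1146]
orientation: [-180.0, -0.0, -87.6]
force: [0.1, -0.5, 0.2]
opening: 0.0878
gripper_force: 0.0
```

```bash
python3 -c "
from h import *
s=snap('wrist')
ct=big(mask(s['img'],'green'),(150,0,480,320));print(cv2.approxPolyDP(ct,4,True)[:,0].tolist());print(rectw(s,ct,.036),rectw(s,ct,.03))
to(.452,-.1675,-.030,-87.5)"
```

```text
[[290, 122], [281, 131], [284, 314], [287, 319], [352, 319], [359, 129], [349, 122]]
(array([ 0.4507, -0.1694]), array([0.05  , 0.1338]), np.float32(1.98)) (array([ 0.4506, -0.1679]), array([0.0511, 0.1367]), np.float32(1.98))
cm [1.000e-02 1.100e-01 1.445e+01] deg [ 0.  -0.  -0.1] t 14.1 pos [ 0.4531 -0.1673  0.1145] [180.   -0.  -87.6] open 0.0875 gf 0.0 f [1.1 0.4 0.3]
```

Emit:
send_rows(
  plan=[
    [[0,0.2,1,0,0,-0.5],[0,0.2,4,0,0,-0.5],[0,0.2,8,0,0,-0.5],[0,0.2,11,0,0,-0.5],[0,0.2,13,0,0,-0.5],[0,0.2,14,0,0,-0.5],[0,0.2,14.2,0,0,-0.5],[0,0.2,14.2,0,0,-0.5]],
  ],
)

```text
clock: 14.73
tool_pos: [0.4503, -0.1675, -0.0286]
orientation: [179.8, -0.0, -87.1]
force: [0.9, 0.2, -0.5]
opening: 0.0873
gripper_force: 0.0
```

Emit:
send_rows(
  plan=[
    [[0,0,0,0,0,0],[0,0,0,0,0,0],[0,0,0,0,0,0],[0,0,0,0,0,0],[0,0,0,0,0,0],[0,0,0,0,0,0],[0,0,0,0,0,0],[0,0,0,0,0,0]],
  ],
  fingers=0,
)

```text
clock: 15.4
tool_pos: [0.4506, -0.1674, -0.0269]
orientation: [-180.0, -0.0, -87.1]
force: [-1.2, 0.9, 6.1]
opening: 0.0519
gripper_force: 29.9
```

Emit:
send_rows(
  plan=[
    [[0,0,-1,0,0,0],[0,0,-4,0,0,0],[0,0,-8,0,0,0],[0,0,-11,0,0,0],[0,0,-12.5,0,0,0],[0,0,-13,0,0,0],[0,0,-13,0,0,0]],
  ],
)

```text
clock: 15.98
tool_pos: [0.451, -0.1673, 0.1037]
orientation: [-179.9, 0.0, -87.1]
force: [-1.1, 0.4, -1.6]
opening: 0.052
gripper_force: 29.9
```

```bash
python3 -c "
from h import *
to(.6024,-.1909,.10,-100.3)"
```

```text
cm [  3.13 -14.99   0.41] deg [-0.1  0.  13.2] t 16.0 pos [ 0.451  -0.1673  0.1037] [-179.9    0.   -87.1] open 0.052 gf 29.92200404405594 f [-1.1  0.4 -1.6]
```

Emit:
send_rows(
  plan=[
    [[0.3,-1.5,0,0,0,2],[1,-5,0,0,0,6],[2,-9,0,0,0,10],[2.7,-13,0,0,0,13],[3.1,-14.8,0,0,0,13],[3.1,-15,0,0,0,13],[3.1,-15,0,0,0,13],[3.1,-15,0,0,0,13]],
  ],
)

```text
clock: 16.65
tool_pos: [0.6001, -0.1905, 0.1002]
orientation: [179.8, -0.0, -100.1]
force: [-0.3, 0.3, -1.1]
opening: 0.0519
gripper_force: 29.9
```

```bash
python3 -c "
from h import *
s=snap('wrist')
ct=big(mask(s['img'],'green'),(150,0,480,320));q=cv2.approxPolyDP(ct,4,True)[:,0];print(q.tolist())
for z in (.15,.16,.17,.18):print(z,rectw(s,ct,z))
to(.6024,-.1909,.016,-100.3)"
```

```text
[[244, 134], [239, 147], [244, 319], [389, 319], [399, 160], [394, 136], [356, 128], [262, 127]]
0.15 (array([ 0.5939, -0.2246]), array([0.0691, 0.0543]), np.float32(-10.46))
0.16 (array([ 0.5935, -0.2272]), array([0.0643, 0.0505]), np.float32(-10.46))
0.17 (array([ 0.5931, -0.2298]), array([0.0595, 0.0467]), np.float32(-10.46))
0.18 (array([ 0.5926, -0.2325]), array([0.0547, 0.043 ]), np.float32(-10.46))
cm [ 0.   -0.26  8.5 ] deg [ 0.2 -0.   0.2] t 16.7 pos [ 0.6001 -0.1905  0.101 ] [ 179.8   -0.  -100.1] open 0.0518 gf 29.921937882900238 f [-0.5 -0.7 -0.7]
```

Emit:
send_rows(
  plan=[
    [[0,-0.2,1,0,0,0],[0,-0.2,3.5,0,0,0],[0,-0.2,6.5,0,0,0],[0,-0.2,8,0,0,0],[0,-0.2,8.3,0,0,0],[0,-0.2,8.3,0,0,0],[0,-0.2,8.3,0,0,0],[0,-0.2,8.3,0,0,0]],
  ],
)

```text
clock: 17.37
tool_pos: [0.6048, -0.1911, 0.0212]
orientation: [-179.9, 0.0, -100.1]
force: [1.0, 0.1, -0.6]
opening: 0.0519
gripper_force: 29.9
```

```bash
python3 -c "
from h import *
to(.6025,-.190,.014,-100.3)"
```

```text
cm [-0.07  0.25  0.72] deg [-0.1  0.   0.2] t 17.4 pos [ 0.6048 -0.1911  0.0212] [-179.9    0.  -100.1] open 0.0519 gf 29.92197185754776 f [ 1.   0.1 -0.6]
```

Emit:
send_rows(
  plan=[
    [[0,0.2,0.3,0,0,0],[0,0.2,0.6,0,0,0],[0,0.2,0.7,0,0,0],[0,0.2,0.7,0,0,0],[0,0.2,0.7,0,0,0]],
  ],
)

```text
clock: 17.78
tool_pos: [0.6018, -0.1906, 0.0131]
orientation: [-180.0, 0.0, -100.1]
force: [-2.4, 0.9, 3.8]
opening: 0.052
gripper_force: 29.9
```

Emit:
send_rows(
  plan=[
    [[0,0,0.1,0,0,0],[0,0,0.1,0,0,0],[0,0,0.1,0,0,0]],
  ],
)

```text
clock: 18.03
tool_pos: [0.6018, -0.1906, 0.0131]
orientation: [-180.0, -0.0, -100.1]
force: [-4.9, 3.1, 11.4]
opening: 0.0516
gripper_force: 29.9
```

Contact force shows it is seated on the notebook. Releasing and retreating.

Emit:
send_rows(
  plan=[
    [[0,0,0,0,0,0],[0,0,0,0,0,0],[0,0,0,0,0,0],[0,0,0,0,0,0],[0,0,0,0,0,0],[0,0,0,0,0,0]],
  ],
  fingers=1,
)

```text
clock: 18.53
tool_pos: [0.6018, -0.1907, 0.0114]
orientation: [180.0, -0.0, -100.1]
force: [0.1, -0.2, -0.5]
opening: 0.0848
gripper_force: 0.0
```

Emit:
send_rows(
  plan=[
    [[0,0,-1,0,0,0],[0,0,-4,0,0,0],[0,0,-8,0,0,0],[0,0,-11,0,0,0],[0,0,-13,0,0,0],[0,0,-13.5,0,0,0],[0,0,-13.5,0,0,0]],
  ],
)

```text
clock: 19.12
tool_pos: [0.6031, -0.1908, 0.1497]
orientation: [-179.7, 0.0, -100.1]
force: [0.2, -0.3, 0.1]
opening: 0.0875
gripper_force: 0.0
```

```bash
python3 -c "
from h import *
s=snap('wrist','w8');T=snap('top')
ct=big(mask(s['img'],'green'),(150,0,480,320));print(rectw(s,ct,.076))
to(.4455,-.002,.15,-90)"
```

```text
(array([ 0.6012, -0.1937]), array([0.1315, 0.05  ]), np.float32(-10.72))
cm [-15.83  18.65  -0.35] deg [  0.    0.  -10.1] t 19.2 pos [ 0.6013 -0.1905  0.1464] [ 180.     0.  -100.1] open 0.0875 gf 0.0 f [ 0.1  0.3 -0.5]
```

View pics/w8.png

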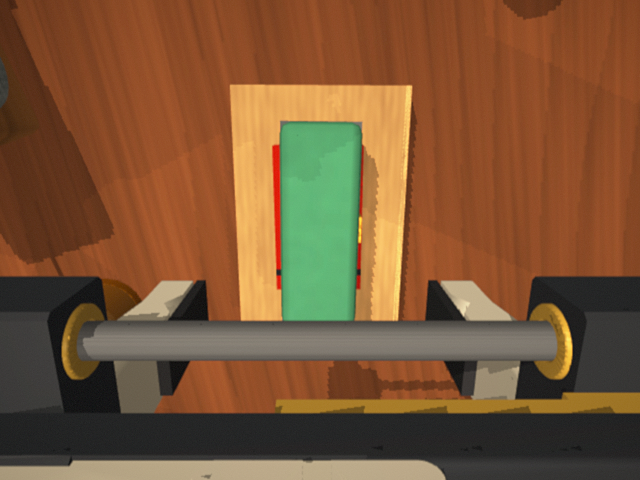

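Wrist view: the case sits centred on the notebook; far end at row 122, centre about (0.602,-0.1895), within 1 mm of the notebook's. Next is the drops bottle.

Emit:
send_rows(
  plan=[
    [[-1,1.2,0,0,0,-2],[-4,4.5,0,0,0,-4],[-6.5,7.7,0,0,0,-6],[-9,10.7,0,0,0,-8],[-12,14,0,0,0,-10],[-14.5,17,0,0,0,-10],[-15.8,18.6,0,0,0,-10],[-15.8,18.6,0,0,0,-10]],
  ],
)

```text
clock: 19.88
tool_pos: [0.443, -0.0009, 0.1458]
orientation: [179.9, 0.0, -89.9]
force: [-0.3, 0.4, -1.0]
opening: 0.0874
gripper_force: 0.0
```

Emit:
send_rows(
  plan=[
    [[0,0,0,0,0,0],[0,0,0,0,0,0],[0,0,0,0,0,0]],
  ],
)

```text
clock: 20.13
tool_pos: [0.4465, -0.0031, 0.1461]
orientation: [179.9, -0.0, -90.1]
force: [0.9, -0.4, 0.3]
opening: 0.0877
gripper_force: 0.0
```

```bash
python3 -c "
from h import *
s=snap('wrist','w9')
to(.4455,-.002,.15,-90)
m=mask(s['img'],'black')
n,l,st,c=cv2.connectedComponentsWithStats(m[:275])
for i in range(1,n):
    if st[i,4]>300: print(st[i],c[i].round(1),ray(s,c[i],.082).round(4))
"
```

```text
cm [-0.12  0.11 -0.39] deg [ 0.1 -0.  -0.1] t 20.2 pos [ 0.4466 -0.0032  0.1461] [179.9  -0.  -90.1] open 0.0874 gf 0.0 f [ 0.3  0.1 -0.2]
```

View pics/w9.png

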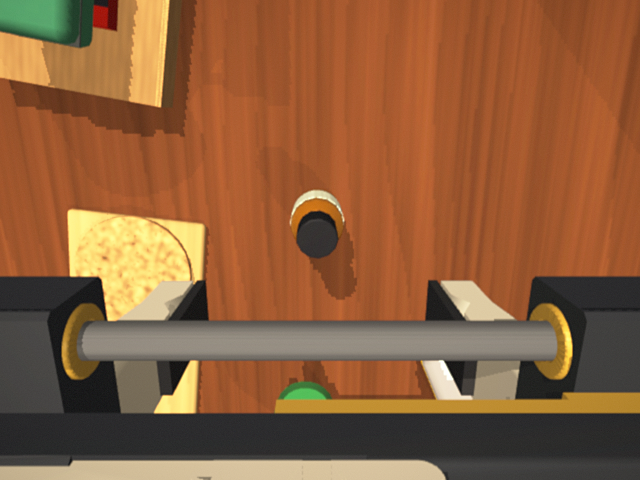

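Wrist view: cap centre is at (317,238), the base edge's top at row 190, and the coaster partly visible around (132,265).

```bash
python3 -c "
from h import *
s=ld('wrist');T=ld('top')
print(ray(s,(317,237.5),.082).round(4), ray(s,(317.5,190.5),.002).round(4),'cap w',np.linalg.norm(ray(s,(297,237),.082)-ray(s,(338,237),.082)))
print(tri([(T,(312,270)),(s,(317,237.5))]))
print([ray(s,u,.014).round(4).tolist() for u in [(75,262),(192,262)]])
"
```

```text
[ 0.4461 -0.0021  0.082 ] [ 0.4455 -0.0181  0.002 ] cap w 0.02572967383005953
(array([ 0.44559266, -0.0021224 ,  0.08123734]), [0.5, 0.5])
[[0.641, 0.0374, 0.014], [0.5468, 0.0377, 0.014]]
```

Emit:
send_rows(
  plan=[
    [[-0.1,0.1,1,0,0,0],[-0.1,0.1,3,0,0,0],[-0.1,0.1,5,0,0,0],[-0.1,0.1,7,0,0,0],[-0.1,0.1,9,0,0,0],[-0.1,0.1,10.5,0,0,0],[-0.1,0.1,11,0,0,0],[-0.1,0.1,11,0,0,0]],
  ],
)

```text
clock: 20.85
tool_pos: [0.4445, -0.0026, 0.0352]
orientation: [179.8, -0.1, -90.2]
force: [0.0, -0.5, -0.3]
opening: 0.0878
gripper_force: 0.0
```

Emit:
send_rows(
  plan=[
    [[0,0,1,0,0,0],[0,0,2,0,0,0],[0,0,3,0,0,0],[0,0,3.5,0,0,0],[0,0,3.8,0,0,0],[0,0,4,0,0,0],[0,0,4,0,0,0]],
  ],
)

```text
clock: 21.43
tool_pos: [0.4456, -0.0016, -0.0031]
orientation: [-180.0, 0.0, -90.1]
force: [0.8, 0.3, -0.0]
opening: 0.0878
gripper_force: 0.0
```

Emit:
send_rows(
  plan=[
    [[0,0,0,0,0,0],[0,0,0,0,0,0],[0,0,0,0,0,0],[0,0,0,0,0,0],[0,0,0,0,0,0],[0,0,0,0,0,0],[0,0,0,0,0,0],[0,0,0,0,0,0]],
  ],
  fingers=0,
)

```text
clock: 22.1
tool_pos: [0.4453, -0.0016, -0.0033]
orientation: [-180.0, 0.0, -90.1]
force: [-0.1, 0.1, 0.3]
opening: 0.04
gripper_force: 0.4
```

Emit:
send_rows(
  plan=[
    [[0,0,0,0,0,0],[0,0,0,0,0,0],[0,0,0,0,0,0]],
  ],
)

```text
clock: 22.35
tool_pos: [0.4455, -0.0015, -0.0033]
orientation: [-180.0, 0.0, -90.1]
force: [0.4, -0.2, -0.1]
opening: 0.037
gripper_force: 30.0
```

Emit:
send_rows(
  plan=[
    [[0,0,-1,0,0,0],[0,0,-3.5,0,0,0],[0,0,-7,0,0,0],[0,0,-10.5,0,0,0],[0,0,-13,0,0,0],[0,0,-14,0,0,0],[0,0,-14,0,0,0]],
  ],
)

```text
clock: 22.93
tool_pos: [0.4469, -0.001, 0.1394]
orientation: [-179.7, 0.1, -90.1]
force: [0.1, 0.9, 0.4]
opening: 0.0368
gripper_force: 30.0
```

Emit:
send_rows(
  plan=[
    [[-1,-1.2,0,0,0,1],[-3,-3.7,0,0,0,2],[-5.5,-7,0,0,0,4],[-8,-10.2,0,0,0,6],[-10.5,-13.2,0,0,0,6.5],[-11.8,-14.9,0,0,0,6.5],[-12.1,-15.2,0,0,0,6.5],[-12.1,-15.2,0,0,0,6.5]],
  ],
)

```text
clock: 23.6
tool_pos: [0.5973, 0.1198, 0.1338]
orientation: [179.8, -0.1, -96.6]
force: [-0.8, 0.4, -1.2]
opening: 0.0374
gripper_force: 30.0
```

Emit:
send_rows(
  plan=[
    [[0,0,0,0,0,0],[0,0,0,0,0,0],[0,0,0,0,0,0]],
  ],
)

```text
clock: 23.85
tool_pos: [0.5966, 0.1185, 0.1367]
orientation: [180.0, -0.0, -96.6]
force: [-0.2, 0.3, -0.9]
opening: 0.0371
gripper_force: 30.0
```

```bash
python3 -c "
from h import *
s=snap('wrist','w10')
to(.6086,.1631,.14,-96.6)"
```

```text
cm [-4.56 -0.66 -0.3 ] deg [-0.  0. -0.] t 23.9 pos [0.5968 0.1186 0.1369] [-180.     0.   -96.6] open 0.037 gf 29.995523872494232 f [-0.3 -0.1 -1.4]
```

View pics/w10.png

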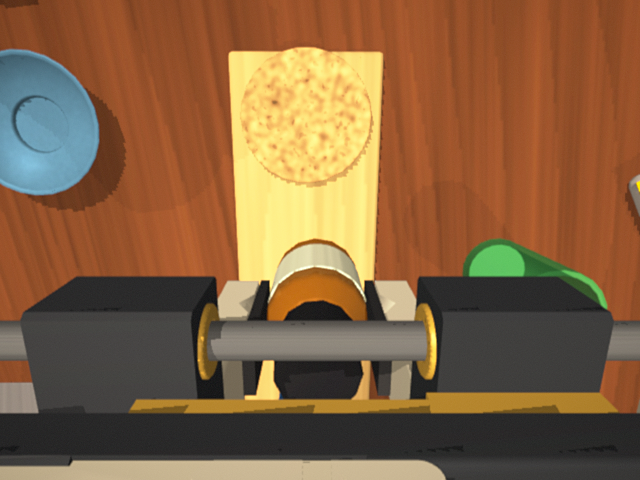

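Wrist view: coaster outline spans columns 241–372 and rows 47–184. The board's end corners are (229,52) and (383,52), its left edge passes (238,278), and the bottle is held upright.

```bash
python3 -c "
from h import *
s=ld('wrist');P=lambda L,z:np.array([ray(s,u,z)[:2] for u in L])
c=P([(241,116),(372,116)],.014);print('coaster lr',c.round(4).tolist(),np.linalg.norm(c[0]-c[1]),c.mean(0).round(4))
c2=P([(306,47),(306,184)],.014);print('tb',c2.round(4).tolist(),np.linalg.norm(c2[0]-c2[1]),c2.mean(0).round(4))
b=P([(229,52),(382,52),(376,270),(238,278)],.008);print('board',b.round(4).tolist(),'w',np.linalg.norm(b[0]-b[1]))
for i,j in((0,3),(1,2)): d=b[i]-b[j];print('yaw',np.degrees(np.arctan2(d[0],-d[1])).round(2))
d=b[0]-b[3];d/=np.linalg.norm(d)
cc=(c.mean(0)+c2.mean(0))/2;print('centre from coaster',cc,cc-d*.12,'from end',(b[0]+b[1])/2-d*.165)
"
```

```text
coaster lr [[0.6417, 0.0405], [0.5489, 0.0513]] 0.09347485063776106 [0.5953 0.0459]
tb [[0.5901, 0.0006], [0.6016, 0.0942]] 0.09432608330219609 [0.5959 0.0474]
board [[0.6441, -0.0032], [0.5377, 0.0091], [0.5546, 0.1705], [0.6657, 0.1645]] w 0.10708511999101254
yaw -7.33
yaw -5.97
centre from coaster [0.59559416 0.04665172] [0.61090542 0.1656709 ] from end [0.61194655 0.16658915]
```

Emit:
send_rows(
  plan=[
    [[-1,-0.2,0,0,0,0],[-3,-0.5,0,0,0,0],[-4.7,-0.7,1,0,0,0],[-4.7,-0.7,3.5,0,0,0],[-4.7,-0.7,6.5,0,0,0],[-4.7,-0.7,9,0,0,0],[-4.7,-0.7,10,0,0,0],[-4.7,-0.7,10,0,0,0]],
  ],
)

```text
clock: 24.57
tool_pos: [0.6079, 0.1652, 0.0332]
orientation: [179.7, -0.2, -96.6]
force: [-1.0, -0.3, -0.3]
opening: 0.0372
gripper_force: 30.0
```

Emit:
send_rows(
  plan=[
    [[0,0,0.5,0,0,0],[0,0,1,0,0,0],[0,0,1.5,0,0,0],[0,0,2,0,0,0],[0,0,2.4,0,0,0],[0,0,2.4,0,0,0],[0,0,2.4,0,0,0]],
  ],
)

```text
clock: 25.15
tool_pos: [0.6098, 0.165, 0.0127]
orientation: [180.0, -0.0, -96.6]
force: [-0.3, -0.1, -0.5]
opening: 0.0367
gripper_force: 30.0
```

```bash
python3 -c "
from h import *
to(.609,.165,.005,-96.6)"
```

```text
cm [0.01 0.08 0.77] deg [ 0. -0.  0.] t 25.1 pos [0.6098 0.165  0.0127] [180.   -0.  -96.6] open 0.0367 gf 29.99554970272584 f [-0.3 -0.1 -0.5]
```

Emit:
send_rows(
  plan=[
    [[0,0,0.3,0,0,0],[0,0,0.6,0,0,0],[0,0,0.7,0,0,0],[0,0,0.7,0,0,0],[0,0,0.7,0,0,0]],
  ],
)

```text
clock: 25.57
tool_pos: [0.6098, 0.1651, 0.0056]
orientation: [180.0, -0.0, -96.6]
force: [0.1, 0.2, -0.6]
opening: 0.0368
gripper_force: 30.0
```

Emit:
send_rows(
  plan=[
    [[0,0,0.1,0,0,0],[0,0,0.1,0,0,0],[0,0,0.1,0,0,0]],
  ],
)

```text
clock: 25.82
tool_pos: [0.61, 0.1652, 0.0048]
orientation: [-180.0, 0.0, -96.6]
force: [-0.2, -0.9, -0.8]
opening: 0.0368
gripper_force: 30.0
```

Emit:
send_rows(
  plan=[
    [[0,0,0.1,0,0,0],[0,0,0.1,0,0,0],[0,0,0.1,0,0,0]],
  ],
)

```text
clock: 26.07
tool_pos: [0.6101, 0.1652, 0.0047]
orientation: [-180.0, 0.0, -96.6]
force: [-2.7, -0.2, 6.7]
opening: 0.037
gripper_force: 30.0
```

Emit:
send_rows(
  plan=[
    [[0,0,0,0,0,0],[0,0,0,0,0,0],[0,0,0,0,0,0],[0,0,0,0,0,0],[0,0,0,0,0,0],[0,0,0,0,0,0],[0,0,0,0,0,0],[0,0,0,0,0,0]],
  ],
  fingers=1,
)

```text
clock: 26.73
tool_pos: [0.6098, 0.1651, 0.0036]
orientation: [180.0, -0.0, -96.6]
force: [-0.4, -0.3, 0.2]
opening: 0.0838
gripper_force: 0.0
```

Emit:
send_rows(
  plan=[
    [[0,0,-1,0,0,0],[0,0,-3,0,0,0],[0,0,-6,0,0,0],[0,0,-10,0,0,0],[0,0,-13,0,0,0],[0,0,-14.5,0,0,0],[0,0,-14.5,0,0,0],[0,0,-14.5,0,0,0]],
  ],
)

```text
clock: 27.4
tool_pos: [0.6103, 0.1655, 0.1507]
orientation: [-179.9, 0.1, -96.6]
force: [-0.1, -0.1, -0.3]
opening: 0.0876
gripper_force: 0.0
```

```bash
python3 -c "
from h import *
s=snap('wrist')
m=mask(s['img'],'black');n,l,st,c=cv2.connectedComponentsWithStats(m[:275,150:480])
for i in range(1,n):
    if st[i,4]>300: print(st[i],c[i]+[150,0],ray(s,c[i]+[150,0],.090).round(4))
v=s['img'].max(axis=2);print(v[225:245:6,300:340:8])
to(.455,.182,.15,-90)"
```

```text
[ 147  210   41   45 1469] [317.00680735 232.13955071] [0.6098 0.1623 0.09  ]
[[32 46 45 45 43]
 [43 45 43 45 47]
 [47 44 48 46 46]
 [42 44 46 40 45]]
cm [ 0.09 15.55 -0.09] deg [-0.   0.  -6.6] t 27.4 pos [0.6096 0.1651 0.1492] [-180.     0.   -96.6] open 0.0879 gf 0.0 f [ 0.5 -1.4 -0.6]
```

Emit:
send_rows(
  plan=[
    [[0,1.5,0,0,0,-1],[0,5,0,0,0,-2.5],[0,9,0,0,0,-4.5],[0.1,13,0,0,0,-6.5],[0.1,15.2,0,0,0,-6.5],[0.1,15.6,0,0,0,-6.5],[0.1,15.6,0,0,0,-6.5],[0.1,15.6,0,0,0,-6.5]],
  ],
)

```text
clock: 28.12
tool_pos: [0.4549, 0.1821, 0.1484]
orientation: [180.0, -0.0, -90.0]
force: [0.4, -0.2, -0.2]
opening: 0.0874
gripper_force: 0.0
```

```bash
python3 -c "
from h import *
s=snap('wrist');s=snap('wrist')
m=(mask(s['img'],'green'));
for r in (180,200,220,240,260): 
    c=np.where(m[r,200:440])[0]+200; print(r,c.min() if len(c) else None,c.max() if len(c) else None)
ct=big(m,(200,0,440,318));h=cv2.convexHull(ct);print(cv2.boundingRect(ct))
print([ray(s,u,.092).round(4).tolist() for u in [(cv2.boundingRect(ct)[0],260),(sum(cv2.boundingRect(ct)[::2]),260)]])
# base disc: brighter green
T=snap('top');mt=mask(T['img'],'green');ct=big(mt,(190,235,255,295));print('top',cv2.boundingRect(ct))
cv2.imwrite('pics/w11.png',np.hstack([s['img'][:,:,::-1][0:400,150:490],cv2.resize(T['img'][150:310,100:284,::-1],(460,400))]))
to(.455,.182,.01,-90)"
```

```text
180 303 324
200 278 347
220 264 361
240 260 365
260 265 361
(260, 179, 106, 112)
[[0.4901, 0.1953, 0.092], [0.4246, 0.1954, 0.092]]
top (215, 246, 24, 34)
cm [-0.02  0.04 13.82] deg [ 0.  -0.  -0.1] t 28.3 pos [0.4555 0.1819 0.1482] [180.   -0.  -90.1] open 0.0877 gf 0.0 f [ 0.7  1.2 -0.3]
```

View pics/w11.png

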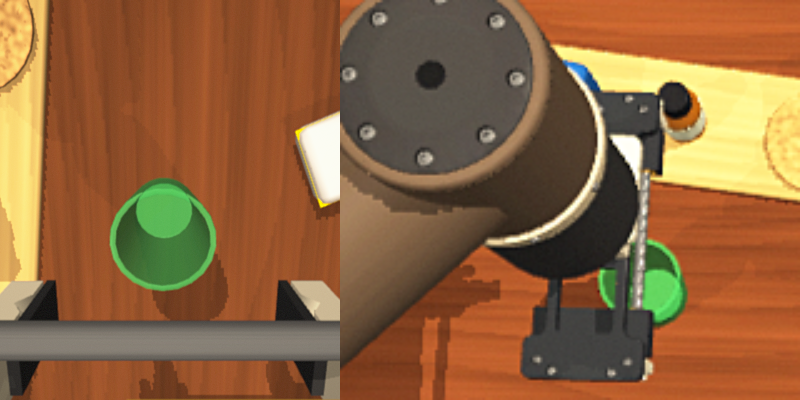

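Wrist crop: rim ellipse spans columns 260–365 and rows 188–290; the base disc is visible inside. The drops bottle stands upright on the board.

```bash
python3 -c "
from h import *
s=ld('wrist');a,b=ray(s,(260,239),.092),ray(s,(365.5,239),.092);print(a,b,np.linalg.norm(a-b),(a+b)/2)
a,b=ray(s,(312.5,188),.092),ray(s,(312.5,290),.092);print(a,b,np.linalg.norm(a-b),(a+b)/2)
a,b=ray(s,(313.5,184),.006),ray(s,(313.5,238),.006);print('base',(a+b)/2,np.linalg.norm(a-b))
"
```

```text
[0.48962195 0.18180156 0.092     ] [0.42531194 0.18191062 0.092     ] 0.06431010786333091 [0.45746695 0.18185609 0.092     ]
[0.4574836  0.15052738 0.092     ] [0.45776199 0.21534631 0.092     ] 0.06481953166501164 [0.45762279 0.18293684 0.092     ]
base [0.45762248 0.1837956  0.006     ] 0.04442414054424035
```

Emit:
send_rows(
  plan=[
    [[-0.1,-0.2,0,0,0,0],[-0.1,-0.2,1,0,0,0],[-0.1,-0.2,3,0,0,0],[-0.1,-0.2,5,0,0,0],[-0.1,-0.2,6,0,0,0],[-0.1,-0.2,6,0,0,0],[-0.1,-0.2,6,0,0,0]],
  ],
)

```text
clock: 28.85
tool_pos: [0.4567, 0.1826, 0.0882]
orientation: [179.9, -0.1, -90.1]
force: [0.0, 0.3, 1.0]
opening: 0.0877
gripper_force: 0.0
```

```bash
python3 -c "
from h import *
to(.4575,.183,.009,-90)"
```

```text
cm [-0.05 -0.08  7.92] deg [ 0.1 -0.1 -0.1] t 28.9 pos [0.4567 0.1826 0.0882] [ 1.799e+02 -1.000e-01 -9.010e+01] open 0.0877 gf 0.0 f [0.  0.3 1. ]
```

Emit:
send_rows(
  plan=[
    [[0,0,1.5,0,0,0],[0,0,3.5,0,0,0],[0,0,5.5,0,0,0],[0,0,7,0,0,0],[0,0,7.7,0,0,0],[0,0,7.9,0,0,0],[0,0,7.9,0,0,0],[0,0,7.9,0,0,0]],
  ],
)

```text
clock: 29.52
tool_pos: [0.4575, 0.1836, 0.0107]
orientation: [-179.9, 0.1, -90.1]
force: [0.3, -0.1, 0.7]
opening: 0.0876
gripper_force: 0.0
```

Emit:
send_rows(
  plan=[
    [[0,0,0,0,0,0],[0,0,0,0,0,0],[0,0,0,0,0,0],[0,0,0,0,0,0],[0,0,0,0,0,0],[0,0,0,0,0,0],[0,0,0,0,0,0],[0,0,0,0,0,0]],
  ],
  fingers=0,
)

```text
clock: 30.18
tool_pos: [0.4573, 0.1833, 0.0101]
orientation: [-179.9, 0.0, -90.1]
force: [2.3, 0.0, 5.2]
opening: 0.0649
gripper_force: 29.9
```

Emit:
send_rows(
  plan=[
    [[0,0,-0.5,0,0,0],[0,0,-2,0,0,0],[0,0,-5,0,0,0],[0,0,-8.5,0,0,0],[0,0,-11.5,0,0,0],[0,0,-13,0,0,0],[0,0,-13.5,0,0,0],[0,0,-13.5,0,0,0]],
  ],
)

```text
clock: 30.85
tool_pos: [0.4566, 0.1832, 0.1453]
orientation: [-180.0, 0.1, -90.1]
force: [-0.2, 0.0, -1.9]
opening: 0.0648
gripper_force: 30.0
```

```bash
python3 -c "
from h import *
to(.5953,.0466,.145,-96.6)"
```

```text
cm [ 13.63 -13.89   0.02] deg [-0.   0.1  6.5] t 30.9 pos [0.4566 0.1832 0.1453] [-1.80e+02  1.00e-01 -9.01e+01] open 0.0648 gf 30.011355489841662 f [-0.2  0.  -1.9]
```

Emit:
send_rows(
  plan=[
    [[0.8,-0.8,0,0,0,1],[3,-3.1,0,0,0,2],[5.7,-5.8,0,0,0,4],[8.5,-8.7,0,0,0,6],[11,-11.2,0,0,0,6.5],[13,-13.3,0,0,0,6.5],[13.6,-13.9,0,0,0,6.5],[13.6,-13.9,0,0,0,6.5]],
  ],
)

```text
clock: 31.52
tool_pos: [0.5956, 0.044, 0.1413]
orientation: [179.7, -0.1, -96.8]
force: [-0.2, 0.4, -2.3]
opening: 0.0648
gripper_force: 30.0
```

Emit:
send_rows(
  plan=[
    [[0,0,0.5,0,0,0],[0,0,2,0,0,0],[0,0,4.5,0,0,0],[0,0,7,0,0,0],[0,0,8.5,0,0,0],[0,0,9,0,0,0],[0,0,9,0,0,0],[0,0,9,0,0,0]],
  ],
)

```text
clock: 32.18
tool_pos: [0.5955, 0.0473, 0.0549]
orientation: [-180.0, -0.0, -96.5]
force: [0.4, -0.2, -1.5]
opening: 0.0651
gripper_force: 30.0
```

```bash
python3 -c "
from h import *
to(.5953,.0466,.026,-96.6)"
```

```text
cm [0.07 0.01 2.89] deg [-0.  -0.   0.1] t 32.2 pos [0.5955 0.0473 0.0549] [-180.    -0.   -96.5] open 0.0651 gf 30.009041630546562 f [ 0.4 -0.2 -1.5]
```

Emit:
send_rows(
  plan=[
    [[0.1,0,0.7,0,0,0],[0.1,0,1.4,0,0,0],[0.1,0,2.1,0,0,0],[0.1,0,2.6,0,0,0],[0.1,0,2.8,0,0,0],[0.1,0,2.8,0,0,0],[0.1,0,2.8,0,0,0]],
  ],
)

```text
clock: 32.77
tool_pos: [0.5955, 0.0457, 0.0266]
orientation: [180.0, -0.0, -96.6]
force: [-0.4, 0.3, -1.1]
opening: 0.0649
gripper_force: 30.0
```

Emit:
send_rows(
  plan=[
    [[0,0,0.1,0,0,0],[0,0,0.2,0,0,0],[0,0,0.2,0,0,0],[0,0,0.2,0,0,0]],
  ],
)

```text
clock: 33.1
tool_pos: [0.5955, 0.0458, 0.0247]
orientation: [-180.0, 0.0, -96.6]
force: [0.4, 0.3, -2.0]
opening: 0.0649
gripper_force: 30.0
```

Emit:
send_rows(
  plan=[
    [[0,0,0.1,0,0,0],[0,0,0.1,0,0,0],[0,0,0.1,0,0,0]],
  ],
)

```text
clock: 33.35
tool_pos: [0.5957, 0.0458, 0.0241]
orientation: [-180.0, 0.0, -96.6]
force: [-0.7, 0.1, 1.9]
opening: 0.0649
gripper_force: 30.0
```

Emit:
send_rows(
  plan=[
    [[0,0,0,0,0,0],[0,0,0,0,0,0],[0,0,0,0,0,0],[0,0,0,0,0,0],[0,0,0,0,0,0],[0,0,0,0,0,0]],
  ],
  fingers=1,
)

```text
clock: 33.85
tool_pos: [0.5954, 0.0458, 0.0236]
orientation: [180.0, -0.0, -96.6]
force: [-0.7, 0.4, -0.0]
opening: 0.0872
gripper_force: 0.0
```

Emit:
send_rows(
  plan=[
    [[0,0,-0.5,0,0,0],[0,0,-2,0,0,0],[0,0,-4.5,0,0,0],[0,0,-8,0,0,0],[0,0,-11,0,0,0],[0,0,-13,0,0,0],[0,0,-13.5,0,0,0],[0,0,-13.5,0,0,0]],
  ],
)

```text
clock: 34.52
tool_pos: [0.5966, 0.0462, 0.1612]
orientation: [-179.8, 0.1, -96.6]
force: [0.2, -0.8, 0.1]
opening: 0.0876
gripper_force: 0.0
```

```bash
python3 -c "
from h import *
s=snap('wrist','w12');m=mask(s['img'],'green')
for r in (190,210,230,250,270,290):
    c=np.where(m[r,200:440])[0]+200;print(r,c.min() if len(c) else 0,c.max() if len(c) else 0)
print(cv2.boundingRect(big(m,(200,0,440,318))))
for u in [(260,238),(366,238)]:print(ray(s,u,.106).round(4))
# base disc and coaster outline rows along the middle column
im=s['img'];
for r in range(120,320,6): print(r,im[r,316].tolist(),end=' ')
to(.45,.05,.16,-96)"
```

```text
190 291 344
210 273 362
230 266 370
250 267 368
270 278 358
290 0 0
(265, 177, 106, 111)
[0.6307 0.0412 0.106 ]
[0.5668 0.0485 0.106 ]
120 [164, 88, 46] 126 [166, 91, 50] 132 [165, 88, 46] 138 [163, 87, 45] 144 [151, 82, 45] 150 [239, 177, 93] 156 [247, 189, 99] 162 [251, 204, 109] 168 [249, 197, 104] 174 [255, 203, 108] 180 [67, 122, 59] 186 [91, 202, 97] 192 [94, 196, 90] 198 [109, 202, 94] 204 [108, 203, 96] 210 [110, 202, 94] 216 [105, 200, 96] 222 [104, 199, 95] 228 [101, 199, 94] 234 [108, 204, 99] 240 [82, 137, 66] 246 [83, 140, 69] 252 [76, 135, 66] 258 [83, 139, 68] 264 [83, 141, 69] 270 [84, 142, 70] 276 [85, 142, 70] 282 [85, 145, 69] 288 [188, 215, 107] 294 [254, 240, 138] 300 [253, 239, 136] 306 [253, 239, 136] 312 [253, 230, 127] 318 [254, 205, 107] cm [ 1.27 14.51 -0.09] deg [-0.1  0.1 -0.6] t 34.6 pos [0.5956 0.046  0.1593] [-1.799e+02  1.000e-01 -9.660e+01] open 0.0878 gf 0.0 f [ 0.1  0.8 -1.1]
```

Emit:
send_rows(
  plan=[
    [[-1,2,0,0,0,0],[-4,5,0,0,0,0],[-7,8,0,0,0,0],[-11,10,0,0,0,0],[-15,12,0,0,0,0],[-19,14,0,0,0,0],[-23,15,0,0,0,0],[-27,16,0,0,0,0]],
  ],
)

```text
clock: 35.23
tool_pos: [0.4668, 0.324, 0.1575]
orientation: [179.9, -0.1, -96.6]
force: [0.8, 0.2, -0.0]
opening: 0.0877
gripper_force: 0.0
```

Emit:
send_rows(
  plan=[
    [[-3,0,0,0,0,0],[-7,0,0,0,0,0],[-11,0,0,0,0,0],[-15,0,0,0,0,0],[-18,0,0,0,0,0],[-18,0,0,0,0,0],[-18,0,0,0,0,0],[-18,0,0,0,0,0]],
  ],
)

```text
clock: 35.9
tool_pos: [0.4886, 0.5009, 0.1565]
orientation: [179.9, -0.2, -96.6]
force: [1.0, 0.1, 0.3]
opening: 0.0875
gripper_force: 0.0
```

```bash
python3 -c "
from h import *
T=snap('top','end');S=snap('side')
mt=mask(T['img'],'green');ct=big(mt,(255,160,330,240));x,y,w,h=cv2.boundingRect(ct);(c,r)=cv2.minEnclosingCircle(ct);print('tumbler',(x,y,w,h),ct.mean(0)[0],'rim at',ray(T,(x+w/2,y+w/2),.106).round(4))
ct=big(mt,(345,160,460,250));print('case',rectw(T,ct,.076))
b=mask(T['img'],'black');q=np.argwhere(b[165:225,220:260]);c=q.mean(0)[::-1]+[220,165];print('cap',c,len(q),ray(T,c,.09).round(4))
im=T['img'].astype(int);w=(im.min(axis=2)>200).astype(np.uint8);ct=big(w,(460,260,510,310));print('jar',cv2.minEnclosingCircle(ct))
bl=(((im[:,:,2]>120)&(im[:,:,0]<90)).astype(np.uint8));print('clock',cv2.boundingRect(big(bl,(140,155,215,215))))
import cv2 as k;I=k.imread('pics/top0.png')[:,:,::-1].astype(int);w=(I.min(axis=2)>200).astype(np.uint8);print('jar0',cv2.minEnclosingCircle(big(w,(460,260,510,310))),'clock0',cv2.boundingRect(big((((I[:,:,2]>120)&(I[:,:,0]<90)).astype(np.uint8)),(140,155,215,215))))
o=ctrl.get_obs();print(o['tool_pos'],o['clock'])
m2=proj(T,[.5953,.0466,.106]);print('expected rim px',m2,'exp cap',proj(T,[.609,.165,.09]))
"
```

```text
tumbler (275, 179, 32, 38) [290.80208333 196.75      ] rim at [0.5928 0.0436 0.106 ]
case (array([ 0.5972, -0.1888]), array([0.1382, 0.0559]), np.float32(-10.62))
cap [233.4964539  189.62411348] 141 [0.606  0.1624 0.09  ]
jar ((486.9545593261719, 282.9545593261719), 12.143338203430176)
clock (154, 168, 47, 27)
jar0 ((486.9545593261719, 282.9545593261719), 12.143338203430176) clock0 (154, 168, 45, 27)
[0.48913377 0.50052409 0.15800056] 36.0
expected rim px [289.53328957 193.76263616] exp cap [232.33159139 188.16463695]
```

```bash
python3 -c "
from plant import ctrl
print(ctrl.close_job())"
```

```text
the job is handed in; nothing more can be done
None
```

I handed the job in at 36 s of 109 s with all four things placed. By my camera checks each is within about 5 mm of its target and the clock and jar have not moved; the hand-in gave no verdict back.

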